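# Refill the laundry tablet box

## Robot

A 6-joint arm with a two-finger parallel gripper is mounted at the origin on the work surface. World frame = base frame: x ahead of the robot, y to its left, z up, the work surface at z = 0. Lengths are in m, angles in degrees, forces in N, time in s.
With the tool pointing down it reaches from about 0.35 to 0.875 m from the base axis. Payload 4.2 kg.
Tool frame: the origin (TCP) lies at the very end of the fingers, on their centre line; the grasp point (between the pads) lies 19 mm behind it; z points along the fingers, y is the line along which they close (so a half turn about z gives the same grasp; the last joint's range is limited). The gripper opens to 87 mm and grips with 3 to 60 N. Pads are 19 mm wide; open, the fingers measure 117 mm over their backs; the gripper's body (75 mm by 190 mm) begins 51 mm behind the grasp point.
Start: joints at [-49.125, 22.042, 0.453, 0, -68.411, -14.817], TCP at [0.275, -0.561, 0.187] pointing down, gripper open.
Joint ranges: [-179.83, 179.83], [-69.29, 118.12], [-61.27, 80.66], [-181.25, 117.63], [-171.15, -9.14], [-177.46, 177.46]. Speed limits (degrees/s): [159.86, 159.86, 180, 180, 180, 180].

## Interface

Orientations are given as a 3x3 rotation matrix whose columns are the frame's x, y, z axes.
In Python, from station import r gives the robot as it stands.
- The arm moves only by the tool jog_arm, never from a script. Its argument "plan" is text: rows parted by semicolons, each of 7 numbers parted by spaces: the shift along the tool's x, y, z normalised to -1 to 1, where 1 is 0.025 m, then the turn, a rotation vector about the tool's x, y, z normalised to -1 to 1, where 1 is 8 degrees, then the closure, from -1 (fully open) to 1 (shut). A call has exactly 10 rows; each row shifts and turns the commanded pose from where the row before left it, along the tool's axes as they then stand; what a row does not reach is not made up. A row lasts 1/10 s, in which the tool goes at most 50 mm and 8.59 degrees, less where a joint would pass 70% of its speed; a pose out of reach is approached as far as the arm can. A call with a number of a shift or a turn outside -1 to 1 is refused whole. A call with a gripper value outside its range is refused whole. The fingers move at their own pace and stop on an object; the grip force is fixed at half the most. Time passes only in rows, so rows that do not move let the fingers close, or fill a call up. It gives the time, the measured TCP pose, the force, the opening and the grip force at its end, in the units of the state.
- r.sense(): the state, without advancing time (a new reading comes with each control period).
- r.capture(name): name is "side" or "top"; returns (picture, depth): 420x560x3 uint8, red, green, blue; 420x560 float32, m along the optical axis (not along the pixel's ray), 0 where there is no reading.
- r.get_calibration(name): a dict with "mtx" (3x3 intrinsics, pixels), "extrinsics" (4x4, takes a point from camera to world coordinates). Camera axes: x right, y up, looking along -z (the intrinsics and any distortion apply to the point x, -y, -z); pixel columns grow to the right and rows downward; lengths in m; the calibration is good to about 2 mm. A picture is of the moment at which its call begins. get_calibration takes no time and is no camera call.
- r.finish_job(): hands the job in; it is judged then, once.
The state is a dict: "time_s": time; "joints": joint angles; "joint_velocities": joint speeds; "effort": joint torques, N m; "tcp_pos": TCP position; "ee_rot": TCP orientation; "wrist_force": force on the tool from outside, world axes, zero at the start; "moment": the same for the moment, N m; "gripper_width": opening from 0.0 (shut) to 1.0 (fully open); "gripper_force": force on a finger pad.
Only numpy, scipy, OpenCV 4.12 (cv2) and the standard library are available. Lean on these libraries where they do the work, as an engineer would, in place of code of your own. Each camera call takes 0.05 s, during which the arm holds its last target. There are 200 camera calls.

## Task

Refill the blue box: with the red scoop, bring at least three laundry tablets from the white tub into it without touching the tablets with the gripper; the other tablets may stay in the tub, but none may lie anywhere else. Close the gap in the row by sliding the blue box flush and square against the grey bin, in line with it, and stand the scoop upright on the black mat again. Leave the bottle, the can and the jar where they are.

Things in the scene. Friction and masses are not known exactly. Their poses are not given: they have to be found in the camera images.
- scoop: Red hand scoop, 90 g, flat on the mat. Origin: centre of the bowl's underside; +x to the open lip, y across, z up. Bowl 76 mm long (x -38 to 38), 62 wide outside, 56 inside, floor 2 mm thick; walls 3 mm, back wall 32 high, sides sloping to 10 high at the lip. Flat-sided bar handle, 16 (y) by 20 mm, rises backwards at 60 deg above level from (-39,0,29) to its black end at (-84,0,107) mm.
- scoop_grip (a point): Point on the axis of the scoop's handle 30 mm below its end, at (-69, 0, 81) mm in the scoop's frame: a good place to pinch the handle across its 16 mm width.
- scoop_lip (a point): Middle of the scoop's front lip, underside, at (38, 0, 0) mm in the scoop's frame.
- mat: Black rubber mat fixed on the counter, 150 (x) by 100 (y) mm, 3 mm thick: the scoop's place. Origin: centre of its underside.
- tub: White tub fixed to the counter, with the tablets in its +x half, its -x half empty. Origin: centre of its underside. Outside x -127 to 122, y -71 to 71, 56 mm high. Inside floor at z = 6 mm, flat for x -121 to 85, y -36 to 36 mm; beyond, both sides and the +x end slope up and outwards at 60 deg to the rim; the -x end wall is upright. A scoop can run along +x on the floor.
- row: Grey bin fixed on the counter, 120 by 110 mm, 60 high, with grey wool balls in it. The origin is NOT in the bin but on the counter 125 mm from the bin's centre, on the side of the blue box; +x points from the origin to the bin. Its near face is the plane x = 65 mm.
- row_face (a point): Middle of the near face of the grey bin, 30 mm above the counter; the loose blue box must come flush against this face.
- box: Loose blue open-topped box, 350 g, outside 120 (x) by 110 (y) mm, 60 mm high, walls 4 mm. Origin: centre of its underside. It starts 20 to 55 mm short of the grey bin and slightly askew; it slides on the counter when its near (-x) face is pushed. When flush its origin is at x = 5 mm in the row's frame.
- tab0: Pressed laundry tablet, yellow: round, 24 mm across, 17 mm high, bevelled rims, 14 g. Origin: centre of its underside (8.5 mm from its middle); z along its axis. It may lie on either face, lean or lie on top of others.
- tab1: Pressed laundry tablet, blue: round, 24 mm across, 17 mm high, bevelled rims, 14 g. Origin: centre of its underside (8.5 mm from its middle); z along its axis. It may lie on either face, lean or lie on top of others.
- tab2: Pressed laundry tablet, yellow: round, 24 mm across, 17 mm high, bevelled rims, 14 g. Origin: centre of its underside (8.5 mm from its middle); z along its axis. It may lie on either face, lean or lie on top of others.
- tab3: Pressed laundry tablet, blue: round, 24 mm across, 17 mm high, bevelled rims, 14 g. Origin: centre of its underside (8.5 mm from its middle); z along its axis. It may lie on either face, lean or lie on top of others.
- tab4: Pressed laundry tablet, yellow: round, 24 mm across, 17 mm high, bevelled rims, 14 g. Origin: centre of its underside (8.5 mm from its middle); z along its axis. It may lie on either face, lean or lie on top of others.
- tab5: Pressed laundry tablet, blue: round, 24 mm across, 17 mm high, bevelled rims, 14 g. Origin: centre of its underside (8.5 mm from its middle); z along its axis. It may lie on either face, lean or lie on top of others.
- tab6: Pressed laundry tablet, yellow: round, 24 mm across, 17 mm high, bevelled rims, 14 g. Origin: centre of its underside (8.5 mm from its middle); z along its axis. It may lie on either face, lean or lie on top of others.
- bottle: Bystander: green upright detergent bottle, 68 mm across, 200 mm high. Origin: centre of its underside.
- can: Bystander: upright can, orange and aluminium, 56 mm across, 150 mm high. Origin: centre of its underside.
- jar: Bystander: amber jar with a white lid, 70 mm across, 100 mm high. Origin: centre of its underside.

How it is judged (in metres and radians):
On the way:
1. at least one tablet rides in the scoop, lifted above the tub (((x of tab0 in the frame of scoop between -0.04 and 0.045 m and y of tab0 in the frame of scoop between -0.035 and 0.035 m and z of tab0 in the frame of scoop between -0.005 and 0.045 m and height (world z) of tab0 above 0.075 m) or (x of tab1 in the frame of scoop between -0.04 and 0.045 m and y of tab1 in the frame of scoop between -0.035 and 0.035 m and z of tab1 in the frame of scoop between -0.005 and 0.045 m and height (world z) of tab1 above 0.075 m) or (x of tab2 in the frame of scoop between -0.04 and 0.045 m and y of tab2 in the frame of scoop between -0.035 and 0.035 m and z of tab2 in the frame of scoop between -0.005 and 0.045 m and height (world z) of tab2 above 0.075 m) or (x of tab3 in the frame of scoop between -0.04 and 0.045 m and y of tab3 in the frame of scoop between -0.035 and 0.035 m and z of tab3 in the frame of scoop between -0.005 and 0.045 m and height (world z) of tab3 above 0.075 m) or (x of tab4 in the frame of scoop between -0.04 and 0.045 m and y of tab4 in the frame of scoop between -0.035 and 0.035 m and z of tab4 in the frame of scoop between -0.005 and 0.045 m and height (world z) of tab4 above 0.075 m) or (x of tab5 in the frame of scoop between -0.04 and 0.045 m and y of tab5 in the frame of scoop between -0.035 and 0.035 m and z of tab5 in the frame of scoop between -0.005 and 0.045 m and height (world z) of tab5 above 0.075 m) or (x of tab6 in the frame of scoop between -0.04 and 0.045 m and y of tab6 in the frame of scoop between -0.035 and 0.035 m and z of tab6 in the frame of scoop between -0.005 and 0.045 m and height (world z) of tab6 above 0.075 m))), for 0.2 s.
At the end, for the whole second after the job is handed in: Three or more tablets in the blue box, all others in tub or box; box flat, gap to grey bin under 4 mm, square within 0.05 rad, at most 25 mm out of line; scoop upright (0.1 rad) on the mat, origin within 60 mm of the mat's centre; scoop and box at rest (((horizontal distance between tab0 and box below 0.085 m and (horizontal distance between each of tab1, tab2 and box below 0.085 m or horizontal distance between each of tab1, tab3 and box below 0.085 m or horizontal distance between each of tab1, tab4 and box below 0.085 m or horizontal distance between each of tab1, tab5 and box below 0.085 m or horizontal distance between each of tab1, tab6 and box below 0.085 m or horizontal distance between each of tab2, tab3 and box below 0.085 m or horizontal distance between each of tab2, tab4 and box below 0.085 m or horizontal distance between each of tab2, tab5 and box below 0.085 m or horizontal distance between each of tab2, tab6 and box below 0.085 m or horizontal distance between each of tab3, tab4 and box below 0.085 m or horizontal distance between each of tab3, tab5 and box below 0.085 m or horizontal distance between each of tab3, tab6 and box below 0.085 m or horizontal distance between each of tab4, tab5 and box below 0.085 m or horizontal distance between each of tab4, tab6 and box below 0.085 m or horizontal distance between each of tab5, tab6 and box below 0.085 m)) or (horizontal distance between tab1 and box below 0.085 m and (horizontal distance between each of tab2, tab3 and box below 0.085 m or horizontal distance between each of tab2, tab4 and box below 0.085 m or horizontal distance between each of tab2, tab5 and box below 0.085 m or horizontal distance between each of tab2, tab6 and box below 0.085 m or horizontal distance between each of tab3, tab4 and box below 0.085 m or horizontal distance between each of tab3, tab5 and box below 0.085 m or horizontal distance between each of tab3, tab6 and box below 0.085 m or horizontal distance between each of tab4, tab5 and box below 0.085 m or horizontal distance between each of tab4, tab6 and box below 0.085 m or horizontal distance between each of tab5, tab6 and box below 0.085 m)) or (horizontal distance between tab2 and box below 0.085 m and (horizontal distance between each of tab3, tab4 and box below 0.085 m or horizontal distance between each of tab3, tab5 and box below 0.085 m or horizontal distance between each of tab3, tab6 and box below 0.085 m or horizontal distance between each of tab4, tab5 and box below 0.085 m or horizontal distance between each of tab4, tab6 and box below 0.085 m or horizontal distance between each of tab5, tab6 and box below 0.085 m)) or (horizontal distance between tab3 and box below 0.085 m and (horizontal distance between each of tab4, tab5 and box below 0.085 m or horizontal distance between each of tab4, tab6 and box below 0.085 m or horizontal distance between each of tab5, tab6 and box below 0.085 m)) or (horizontal distance between tab4 and box below 0.085 m and horizontal distance between each of tab5, tab6 and box below 0.085 m)) and ((x of tab0 in the frame of box between -0.058 and 0.058 m and y of tab0 in the frame of box between -0.053 and 0.053 m and z of tab0 in the frame of box between -0.005 and 0.055 m) or (x of tab0 in the frame of tub between -0.125 and 0.12 m and y of tab0 in the frame of tub between -0.068 and 0.068 m and z of tab0 in the frame of tub between 0 and 0.06 m)) and ((x of tab1 in the frame of box between -0.058 and 0.058 m and y of tab1 in the frame of box between -0.053 and 0.053 m and z of tab1 in the frame of box between -0.005 and 0.055 m) or (x of tab1 in the frame of tub between -0.125 and 0.12 m and y of tab1 in the frame of tub between -0.068 and 0.068 m and z of tab1 in the frame of tub between 0 and 0.06 m)) and ((x of tab2 in the frame of box between -0.058 and 0.058 m and y of tab2 in the frame of box between -0.053 and 0.053 m and z of tab2 in the frame of box between -0.005 and 0.055 m) or (x of tab2 in the frame of tub between -0.125 and 0.12 m and y of tab2 in the frame of tub between -0.068 and 0.068 m and z of tab2 in the frame of tub between 0 and 0.06 m)) and ((x of tab3 in the frame of box between -0.058 and 0.058 m and y of tab3 in the frame of box between -0.053 and 0.053 m and z of tab3 in the frame of box between -0.005 and 0.055 m) or (x of tab3 in the frame of tub between -0.125 and 0.12 m and y of tab3 in the frame of tub between -0.068 and 0.068 m and z of tab3 in the frame of tub between 0 and 0.06 m)) and ((x of tab4 in the frame of box between -0.058 and 0.058 m and y of tab4 in the frame of box between -0.053 and 0.053 m and z of tab4 in the frame of box between -0.005 and 0.055 m) or (x of tab4 in the frame of tub between -0.125 and 0.12 m and y of tab4 in the frame of tub between -0.068 and 0.068 m and z of tab4 in the frame of tub between 0 and 0.06 m)) and ((x of tab5 in the frame of box between -0.058 and 0.058 m and y of tab5 in the frame of box between -0.053 and 0.053 m and z of tab5 in the frame of box between -0.005 and 0.055 m) or (x of tab5 in the frame of tub between -0.125 and 0.12 m and y of tab5 in the frame of tub between -0.068 and 0.068 m and z of tab5 in the frame of tub between 0 and 0.06 m)) and ((x of tab6 in the frame of box between -0.058 and 0.058 m and y of tab6 in the frame of box between -0.053 and 0.053 m and z of tab6 in the frame of box between -0.005 and 0.055 m) or (x of tab6 in the frame of tub between -0.125 and 0.12 m and y of tab6 in the frame of tub between -0.068 and 0.068 m and z of tab6 in the frame of tub between 0 and 0.06 m)) and x of box in the frame of row between 0.001 and 0.009 m and y of box in the frame of row between -0.025 and 0.025 m and angle between the x axis of box and the x axis of row, either way round below 0.05 rad and angle between box's own z axis and vertical below 0.05 rad and height (world z) of box below 0.01 m and horizontal distance between scoop and mat below 0.06 m and angle between scoop's own z axis and vertical below 0.1 rad and height (world z) of scoop below 0.012 m and linear speed of each of scoop, box below 0.02 m/s); the robot touches nothing.
It fails at once if the gripper or arm touches a tablet (contact force between any of the fingers, the arm and tab0 above 0.3 N or contact force between any of the fingers, the arm and tab1 above 0.3 N or contact force between any of the fingers, the arm and tab2 above 0.3 N or contact force between any of the fingers, the arm and tab3 above 0.3 N or contact force between any of the fingers, the arm and tab4 above 0.3 N or contact force between any of the fingers, the arm and tab5 above 0.3 N or contact force between any of the fingers, the arm and tab6 above 0.3 N).
It fails at once if a bystander (bottle, can or jar) is moved by more than 20 mm or tipped (distance of any of bottle, can, jar from where it was at the start of the episode above 0.02 m or angle between any of bottle, can, jar's own z axis and vertical above 0.3 rad).
It also fails if it takes over 64 s, if anything falls off the work surface, if the arm or the gripper's body presses on something with over 40 N, if the wrist force passes 120 N, or if a joint passes its speed limit or range.

## Working session

There is one attempt and no reset: what is moved stays moved. The work goes in short steps, Python scripts to look and compute and a tool call to move; the robot and the scene stay as the last step left them, time stands still between calls to the robot, and variables do not carry over. Pictures are saved under pics/ and viewed, at most 10 in all, crops included, and the job is handed in when it is done.

Besides the shell and the picture viewer there is one more tool, called after ">>>" as name(argument=value, ...) on one line, values as JSON. jog_arm: Moves the arm, as the interface text tells. Scaled input: -1 to 1 covers 0.025 m each way for a shift and 8 degrees each way for a turn. Its arguments: {"type":"object","properties":{"plan":{"type":"string"}},"required":["plan"]}

```bash
mkdir -p pics; cat > h.py <<'E'
import numpy as np, cv2
from station import r
def cap(n):
    im,d=r.capture(n); c=r.get_calibration(n); K=np.array(c["mtx"]); T=np.array(c["extrinsics"])
    v,u=np.mgrid[:420,:560]
    P=np.stack([(u-K[0,2])/K[0,0]*d,-(v-K[1,2])/K[1,1]*d,-d],-1)
    return im,d,P@T[:3,:3].T+T[:3,3]
def save(n,im): cv2.imwrite("pics/"+n,cv2.cvtColor(im,cv2.COLOR_RGB2BGR))
E
python3 - <<'E'
from h import *
print(r.sense())
for n in("top","side"):
    im,d,P=cap(n); save(n+"0.png",im); np.savez(n+"0.npz",im=im,d=d,P=P); print({k:np.round(v,3).tolist() for k,v in r.get_calibration(n).items() if k in("mtx","extrinsics")})
E
```

```text
{'time_s': 0.0, 'joints': array([-4.91247453e+01,  2.20919013e+01,  3.79305411e-01, -3.01253080e-02,
       -6.84113362e+01, -1.48172165e+01]), 'joint_velocities': array([-0.07291715, -0.05034156,  0.0184068 , -0.07775869, -0.01457028,
        0.0147737 ]), 'effort': array([ 8.24480449e-04, -3.90664530e+01,  1.87407267e+01,  4.21975806e+00,
        1.09693818e-02, -1.86603183e-04]), 'tcp_pos': array([ 0.27427278, -0.56083777,  0.18574151]), 'ee_rot': array([[-8.98434689e-01, -4.39105927e-01, -1.04580494e-03],
       [-4.39107165e-01,  8.98432565e-01,  1.95544700e-03],
       [ 8.09368496e-05,  2.21606186e-03, -9.99997541e-01]]), 'wrist_force': array([-0.89100041, -0.22209055, -0.55065999]), 'moment': array([ 0.04627527, -0.03438481, -0.01603045]), 'gripper_force': 0.0, 'gripper_width': 1.0007048576486146}
{'mtx': [[464.08, 0.0, 280.993], [0.0, 464.08, 207.634], [0.0, 0.0, 1.0]], 'extrinsics': [[-0.005, 0.989, -0.145, 0.401], [-1.0, -0.003, 0.014, 0.003], [0.014, 0.145, 0.989, 1.413], [0.0, 0.0, 0.0, 1.0]]}
{'mtx': [[512.85, 0.0, 272.734], [0.0, 512.85, 206.625], [0.0, 0.0, 1.0]], 'extrinsics': [[-0.988, 0.116, -0.101, 0.481], [-0.154, -0.75, 0.643, 0.782], [-0.001, 0.651, 0.759, 1.024], [0.0, 0.0, 0.0, 1.0]]}
```

View pics/top0.png

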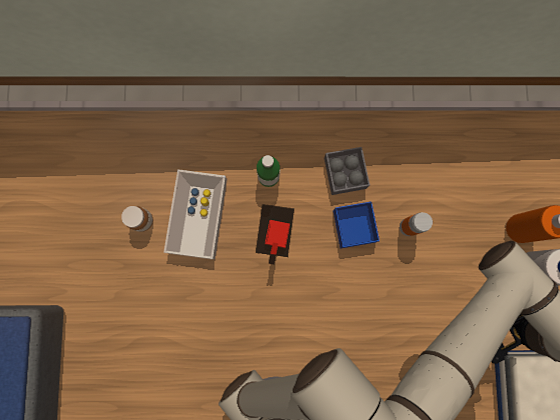

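View pics/side0.png

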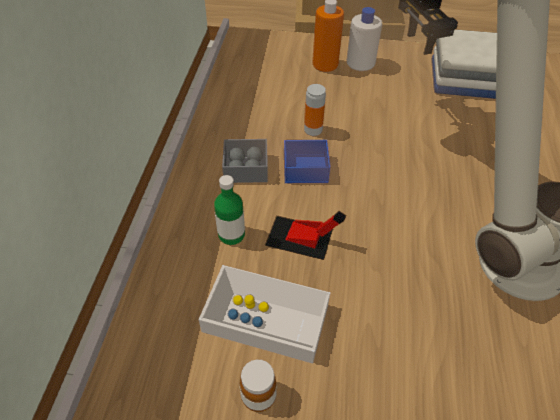

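The top picture shows the tub at about (195,215) with tablets in its far half at (200,200), the scoop and mat at (275,232), the blue box at (356,225), and the grey bin at (346,170). The bottle is at (268,170), the can at (418,224) and the jar at (137,218).

```bash
cat >> h.py <<'E'
def rect(m,P,box,zr=None,erode=0):
    x0,x1,y0,y1=box; m=m&(P[...,0]>x0)&(P[...,0]<x1)&(P[...,1]>y0)&(P[...,1]<y1)
    if zr: m=m&(P[...,2]>zr[0])&(P[...,2]<zr[1])
    p=P[m]
    if len(p)<5: return None
    (c,s,a)=cv2.minAreaRect(p[:,:2].astype(np.float32))
    return np.round(c,4),np.round(s,4),round(a,2),round(float(np.median(p[:,2])),4),len(p)
E
python3 - <<'E'
from h import *
for n in("top","side"):
    z=np.load(n+"0.npz"); im,d,P=z["im"],z["d"],z["P"]
    hsv=cv2.cvtColor(im,cv2.COLOR_RGB2HSV); H,S,V=[hsv[...,i].astype(int) for i in range(3)]
    ok=d>0; print(n, "ground z",np.median(P[(P[...,0]>.3)&(P[...,0]<.33)&(P[...,1]<.3)&(P[...,1]>-.1)][:,2]))
    A=(.3,.68,.13,.40)
    print("tubrim",rect(ok,P,A,(.046,.064)))
    print("tub V",rect((S<60)&(V>140),P,A,(.03,.064)))
    print("red",rect(((H<6)|(H>174))&(S>180)&(V>90),P,(.3,.5,-.05,.12)))
    red=((H<6)|(H>174))&(S>180)&(V>90)
    for zr in((-.01,.015),(.015,.04),(.04,.07),(.07,.12)): print(" red",zr,rect(red,P,(.2,.5,-.05,.12),zr))
    print("handle end",rect(V<70,P,(.2,.5,-.05,.12),(.07,.13)))
    print("mat",rect((V<60),P,(.25,.5,-.05,.12),(-.01,.012)))
    print("box",rect((H>100)&(H<130)&(S>120),P,(.3,.5,-.3,-.08),(.05,.07)))
    print("bin",rect((S<90),P,(.42,.65,-.3,-.08),(.05,.07)))
    for nm,m in(("yel",(H>20)&(H<35)&(S>150)&(V>120)),("blu",(H>95)&(H<125)&(S>90))):
        m=m&(P[...,0]>.35)&(P[...,0]<.66)&(P[...,1]>.13)&(P[...,1]<.33)
        k,l,st,ce=cv2.connectedComponentsWithStats(m.astype(np.uint8))
        for i in range(1,k):
            if st[i,4]>5: q=P[l==i]; print(nm,st[i,4],np.round(ce[i],1),np.round(q.mean(0),3),np.round(q.min(0),3),np.round(q.max(0),3))
E
```

```text
top ground z -0.0007661685024706877
tubrim (array([0.5802, 0.2818]), array([0.2277, 0.2296]), 82.31, 0.0543, 814)
tub V (array([0.5748, 0.2398]), array([0.143 , 0.2297]), 82.11, 0.0485, 1110)
red (array([ 0.4503, -0.0012]), array([0.0987, 0.0631]), 0.43, 0.0406, 124)
 red (-0.01, 0.015) (array([ 0.4839, -0.0081]), array([0.0302, 0.0487]), 0.18, 0.0037, 33)
 red (0.015, 0.04) (array([0.4922, 0.001 ]), array([0.0148, 0.0594]), 0.43, 0.0348, 29)
 red (0.04, 0.07) (array([0.4881, 0.0039]), array([0.015 , 0.0206]), 79.18, 0.0557, 30)
 red (0.07, 0.12) (array([0.4704, 0.0084]), array([0.0142, 0.0187]), 89.77, 0.0871, 31)
handle end (array([0.4478, 0.0107]), array([0.0143, 0.0277]), 78.86, 0.1135, 53)
mat (array([0.4795, 0.0103]), array([0.0971, 0.0394]), 89.54, 0.0026, 248)
box (array([ 0.4925, -0.2419]), array([0.0147, 0.1014]), 0.02, 0.0585, 55)
bin (array([ 0.5879, -0.1935]), array([0.1067, 0.1532]), 54.33, 0.0575, 18)
yel 33 [206.2 192.5] [0.652 0.21  0.022] [0.643 0.201 0.013] [0.659 0.22  0.029]
yel 37 [203.8 200.3] [0.625 0.214 0.038] [0.616 0.205 0.029] [0.636 0.223 0.045]
yel 38 [
[... 1036 characters left out ...]
0.4796, 0.0157]), array([0.0953, 0.0308]), 80.89, 0.0028, 279)
box (array([ 0.4929, -0.248 ]), array([0.0029, 0.086 ]), 9.92, 0.0594, 21)
bin (array([ 0.5721, -0.2336]), array([0.1684, 0.1124]), 7.21, 0.0541, 134)
yel 71 [237.7 299.7] [0.65  0.214 0.02 ] [0.64  0.202 0.012] [0.66  0.224 0.027]
yel 116 [249.3 301.4] [0.622 0.221 0.031] [0.612 0.208 0.011] [0.634 0.23  0.043]
yel 79 [263.2 306.5] [0.591 0.223 0.021] [0.58  0.212 0.011] [0.601 0.231 0.027]
blu 58 [233.2 314. ] [0.652 0.251 0.021] [0.644 0.241 0.014] [0.66  0.26  0.026]
blu 69 [244.9 317.5] [0.626 0.256 0.021] [0.616 0.244 0.012] [0.635 0.264 0.026]
blu 72 [257.1 321.3] [0.598 0.26  0.021] [0.589 0.251 0.013] [0.608 0.269 0.026]
```

```bash
python3 - <<'E'
from h import *
for n in("top","side"):
    z=np.load(n+"0.npz"); im,d,P=z["im"],z["d"],z["P"]
    hsv=cv2.cvtColor(im,cv2.COLOR_RGB2HSV); H,S,V=[hsv[...,i].astype(int) for i in range(3)]
    ok=d>0; print(n)
    print("tubrim",rect(ok&(S<80),P,(.4,.76,.13,.36),(.046,.062)))
    red=((H<6)|(H>174))&(S>150)&(V>70)
    for zr in((-.01,.04),(.04,.07),(.07,.12)): print(" red",zr,rect(red,P,(.4,.62,-.05,.12),zr))
    print("handle end",rect(V<70,P,(.35,.55,-.05,.12),(.08,.13)))
    print("mat",rect((V<60),P,(.35,.65,-.07,.12),(-.006,.01)))
    b=(H>100)&(H<130)&(S>120)
    print("box",rect(b,P,(.4,.65,-.3,-.08),(.052,.068)),rect(b,P,(.4,.65,-.3,-.08),(.03,.07)))
    print("bin",rect((S<90),P,(.6,.8,-.27,-.08),(.052,.068)))
    m=ok&(P[...,0]>.6)&(P[...,0]<.82)&(P[...,1]>-.1)&(P[...,1]<.1)&(P[...,2]>.05);print("bottle",np.median(P[m],0))
    for nm,w in(("jar",(.45,.65,.33,.5)),("can",(.4,.65,-.45,-.27))):
        m=ok&(P[...,0]>w[0])&(P[...,0]<w[1])&(P[...,1]>w[2])&(P[...,1]<w[3])&(P[...,2]>.08);print(nm,np.median(P[m],0))
    s=im[130:280,150:450] if n=="top" else im[120:370,190:370]
    save(n+"z.png",cv2.resize(s,None,fx=2.6 if n=="top" else 2.4,fy=2.6 if n=="top" else 2.4,interpolation=cv2.INTER_CUBIC))
E
```

```text
top
tubrim (array([0.5848, 0.2385]), array([0.1432, 0.2499]), 82.17, 0.0541, 1004)
 red (-0.01, 0.04) (array([ 0.5182, -0.0029]), array([0.0661, 0.0975]), 79.04, 0.0049, 535)
 red (0.04, 0.07) (array([0.4881, 0.0039]), array([0.0154, 0.0204]), 77.96, 0.0561, 31)
 red (0.07, 0.12) (array([0.4704, 0.0084]), array([0.0142, 0.0187]), 89.77, 0.0859, 32)
handle end (array([0.4478, 0.0107]), array([0.0143, 0.0277]), 78.86, 0.1135, 53)
mat (array([0.539, 0.003]), array([0.0983, 0.1498]), 81.88, 0.0026, 930)
box (array([ 0.5505, -0.2385]), array([0.1192, 0.1108]), 9.57, 0.0589, 210) (array([ 0.5504, -0.2384]), array([0.1193, 0.1109]), 9.72, 0.0559, 345)
bin (array([ 0.6931, -0.2178]), array([0.1699, 0.1116]), 9.24, 0.058, 270)
bottle [0.69438634 0.02215214 0.13605654]
jar [0.56996139 0.40744748 0.09950846]
can [ 0.43525721 -0.41150293  0.55111215]
side
tubrim (array([0.5841, 0.2395]), array([0.1464, 0.2498]), 82.19, 0.0545, 1947)
 red (-0.01, 0.04) (array([ 0.5174, -0.0033]), array([0.0701, 0.0997]), 80.23, 0.0063, 740)
 red (0.04, 0.07) (array([0.4795, 0.0117]), array([0.0217, 0.0381]), 47.08, 0.0544, 97)
 red (0.07, 0.12) (array([0.4634, 0.0149]), array([0.0129, 0.0335]), 65.11, 0.084, 90)
handle end (array([0.4468, 0.0136]), array([0.0174, 0.0248]), 79.56, 0.1099, 98)
mat (array([0.5375, 0.0062]), array([0.102 , 0.1481]), 80.89, 0.0027, 1062)
box (array([ 0.5493, -0.2364]), array([0.118 , 0.1113]), 9.92, 0.0587, 63) (array([ 0.5493, -0.2364]), array([0.118 , 0.1113]), 9.92, 0.0578, 92)
bin (array([ 0.6899, -0.2173]), array([0.1712, 0.1175]), 9.55, 0.0581, 319)
bottle [0.70065099 0.0410556  0.12733012]
jar [0.56922031 0.41226892 0.09956242]
can [ 0.54443846 -0.38505708  0.13016198]
```

View pics/topz.png

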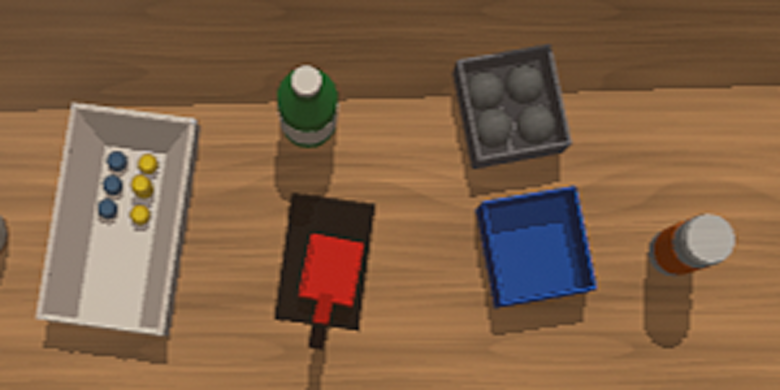

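The crop shows two columns of tablets (yellow x at about 140, blue x at about 112), with one yellow lying on top. The box is about 40 mm short of the bin, and the scoop lies centred on the mat with its handle toward the robot. Next I compute the approach.

```bash
cat >> h.py <<'E'
from scipy.spatial.transform import Rotation as Ro
def tool(yaw,tilt):
    "tool x ~ forward (yaw), z down; tilt>0 points the fingers forward"
    return (Ro.from_euler('z',yaw,degrees=True)*Ro.from_euler('y',-tilt,degrees=True)).as_matrix()@np.diag([1,-1,-1])
def rows(p0,R0,p1,R1,N):
    "one row, to be repeated N times, taking pose 0 to pose 1"
    w=Ro.from_matrix(R0.T@R1).as_rotvec()/N
    A=sum(Ro.from_rotvec(w*i).as_matrix() for i in range(N))
    s=np.linalg.solve(A,R0.T@(np.array(p1)-p0))
    return np.round(np.r_[s/.025,np.degrees(w)/8],3)
def chain(*wp):
    s=r.sense(); p,R=s["tcp_pos"],s["ee_rot"]
    for q,Q,N in wp: print(N,rows(p,R,q,Q,N)); p,R=np.array(q),Q
E
python3 - <<'E'
from h import *
z=np.load("top0.npz"); im,d,P=z["im"],z["d"],z["P"]
hsv=cv2.cvtColor(im,cv2.COLOR_RGB2HSV)
print("bin",rect(hsv[...,1]<90,P,(.63,.8,-.29,-.13),(.045,.07)))
z=np.load("side0.npz"); im,d,P=z["im"],z["d"],z["P"]; hsv=cv2.cvtColor(im,cv2.COLOR_RGB2HSV)
print("bin",rect(hsv[...,1]<90,P,(.63,.8,-.29,-.13),(.045,.07)))
g=tool(-10.5,15); grip=np.array([.461,.0075,.084]); tg=grip+.019*g[:,2]
print("grasp tcp",tg,g)
chain(([.36,-.30,.22],tool(60,0),10),([.40,.01,.22],tool(-10.5,0),14),(tg-.07*g[:,2],g,6),(tg,g,5))
E
```

```text
bin (array([ 0.7171, -0.2146]), array([0.1222, 0.1121]), 10.06, 0.0517, 583)
bin (array([ 0.7159, -0.2141]), array([0.1187, 0.1198]), 9.55, 0.0515, 723)
grasp tcp [0.46583522 0.00660385 0.06564741] [[ 0.94975131 -0.18223553  0.2544851 ]
 [-0.176026   -0.98325491 -0.04716602]
 [ 0.25881905  0.         -0.96592583]]
10 [ 0.535  1.359 -0.135  0.    -0.002  1.826]
14 [ 0.541 -0.783  0.     0.     0.     0.629]
6 [ 0.251 -0.058  0.611  0.     0.312 -0.   ]
5 [0.   0.   0.56 0.   0.   0.  ]
```

```bash
python3 - <<'E'
from h import *
g=tool(-10.5,15); grip=np.array([.461,.0075,.084]); tg=grip+.019*g[:,2]
chain(([.36,-.38,.22],tool(-82,0),10),([.37,-.15,.22],tool(-46,0),10),([.40,.01,.22],tool(-10.5,0),10))
E
```

```text
10 [-0.85   0.093 -0.136  0.001  0.001 -0.899]
10 [-0.836 -0.42   0.     0.     0.    -0.45 ]
10 [-0.22  -0.624  0.     0.     0.    -0.444]
```

>>> jog_arm(plan="-0.85 0.09 -0.14 0 0 -0.9 -1; -0.85 0.09 -0.14 0 0 -0.9 -1; -0.85 0.09 -0.14 0 0 -0.9 -1; -0.85 0.09 -0.14 0 0 -0.9 -1; -0.85 0.09 -0.14 0 0 -0.9 -1; -0.85 0.09 -0.14 0 0 -0.9 -1; -0.85 0.09 -0.14 0 0 -0.9 -1; -0.85 0.09 -0.14 0 0 -0.9 -1; -0.85 0.09 -0.14 0 0 -0.9 -1; -0.85 0.09 -0.14 0 0 -0.9 -1")

```text
time_s: 1.1
tcp_pos: [0.3606, -0.3798, 0.2214]
ee_rot: [[0.146, -0.989, -0.001], [-0.989, -0.146, 0.001], [-0.001, 0.001, -1.0]]
wrist_force: [-0.0, 0.4, 0.5]
gripper_width: 1.0
gripper_force: 0.0
```

>>> jog_arm(plan="-0.84 -0.42 0 0 0 -0.45 -1; -0.84 -0.42 0 0 0 -0.45 -1; -0.84 -0.42 0 0 0 -0.45 -1; -0.84 -0.42 0 0 0 -0.45 -1; -0.84 -0.42 0 0 0 -0.45 -1; -0.84 -0.42 0 0 0 -0.45 -1; -0.84 -0.42 0 0 0 -0.45 -1; -0.84 -0.42 0 0 0 -0.45 -1; -0.84 -0.42 0 0 0 -0.45 -1; -0.84 -0.42 0 0 0 -0.45 -1")

```text
time_s: 2.1
tcp_pos: [0.3695, -0.1491, 0.2215]
ee_rot: [[0.697, -0.717, -0.001], [-0.717, -0.697, 0.0], [-0.001, 0.0, -1.0]]
wrist_force: [-0.6, -0.2, 0.6]
gripper_width: 1.001
gripper_force: 0.0
```

>>> jog_arm(plan="-0.22 -0.62 0 0 0 -0.45 -1; -0.22 -0.62 0 0 0 -0.45 -1; -0.22 -0.62 0 0 0 -0.45 -1; -0.22 -0.62 0 0 0 -0.45 -1; -0.22 -0.62 0 0 0 -0.45 -1; -0.22 -0.62 0 0 0 -0.45 -1; -0.22 -0.62 0 0 0 -0.45 -1; -0.22 -0.62 0 0 0 -0.45 -1; -0.22 -0.62 0 0 0 -0.45 -1; -0.22 -0.62 0 0 0 -0.45 -1")

```text
time_s: 3.1
tcp_pos: [0.3982, 0.0098, 0.2215]
ee_rot: [[0.985, -0.17, -0.001], [-0.17, -0.985, -0.0], [-0.001, 0.0, -1.0]]
wrist_force: [-0.4, 0.8, -0.3]
gripper_width: 0.999
gripper_force: 0.0
```

```bash
python3 - <<'E'
from h import *
s=r.sense(); print(s["tcp_pos"],s["ee_rot"][:,0],s["joints"],s["time_s"])
g=tool(-10.5,15); grip=np.array([.461,.0075,.084]); tg=grip+.019*g[:,2]
chain((tg-.07*g[:,2],g,10),(tg,g,8))
E
```

```text
[0.39823663 0.00976395 0.22148899] [ 9.85406615e-01 -1.70215079e-01 -7.93302665e-04] [ 2.50404399e+01 -2.48840181e+00 -2.49676452e+01 -1.62041318e-02
 -6.75657120e+01  5.51654276e+01] 3.1
10 [ 0.154 -0.036  0.374 -0.001  0.188  0.009]
8 [0.   0.   0.35 0.   0.   0.  ]
```

>>> jog_arm(plan="0.15 -0.04 0.37 0 0.19 0 -1; 0.15 -0.04 0.37 0 0.19 0 -1; 0.15 -0.04 0.37 0 0.19 0 -1; 0.15 -0.04 0.37 0 0.19 0 -1; 0.15 -0.04 0.37 0 0.19 0 -1; 0.15 -0.04 0.37 0 0.19 0 -1; 0.15 -0.04 0.37 0 0.19 0 -1; 0.15 -0.04 0.37 0 0.19 0 -1; 0.15 -0.04 0.37 0 0.19 0 -1; 0.15 -0.04 0.37 0 0.19 0 -1")

```text
time_s: 4.1
tcp_pos: [0.4476, 0.0107, 0.1342]
ee_rot: [[0.95, -0.173, 0.259], [-0.166, -0.985, -0.045], [0.263, -0.0, -0.965]]
wrist_force: [-0.2, 0.3, -0.1]
gripper_width: 0.998
gripper_force: 0.0
```

```bash
python3 - <<'E'
from h import *
s=r.sense(); print(s["tcp_pos"],s["ee_rot"][:,0],s["joints"],s["time_s"])
g=tool(-10.5,15); grip=np.array([.461,.0075,.084]); tg=grip+.019*g[:,2]
chain((tg,g,8))
im,d,P=cap("side"); save("s1.png",cv2.resize(im[130:330,180:400],None,fx=2.7,fy=2.7,interpolation=cv2.INTER_CUBIC))
E
```

```text
[0.44764814 0.01070955 0.13424017] [ 0.95039183 -0.16646531  0.26276353] [ 29.31377755  -0.87096103 -45.09915044  16.83169464 -35.03145932
  37.83906565] 4.1
8 [ 0.     0.004  0.355 -0.002 -0.004  0.009]
```

View pics/s1.png

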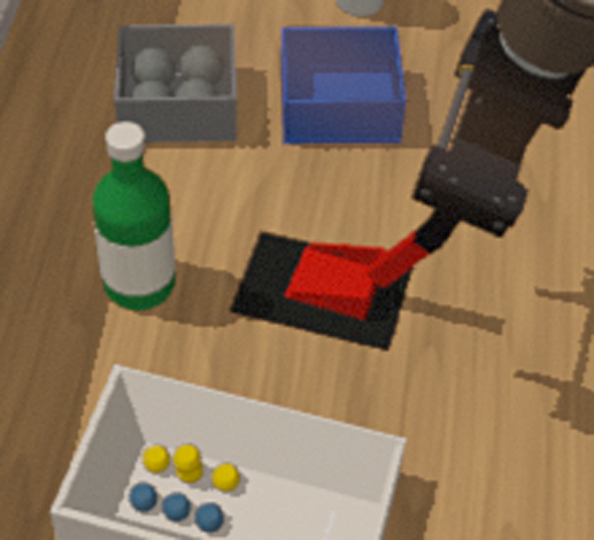

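The gripper is above the black handle end at (440,225) with a finger on each side, and one yellow tablet sits on another. I descend and close.

>>> jog_arm(plan="0 0 0.4 0 0 0 -1; 0 0 0.4 0 0 0 -1; 0 0 0.4 0 0 0 -1; 0 0 0.4 0 0 0 -1; 0 0 0.4 0 0 0 -1; 0 0 0.4 0 0 0 -1; 0 0 0.4 0 0 0 -1; 0 0 0 0 0 0 -1; 0 0 0 0 0 0 1; 0 0 0 0 0 0 1")

```text
time_s: 5.15
tcp_pos: [0.4662, 0.0077, 0.0678]
ee_rot: [[0.95, -0.173, 0.259], [-0.167, -0.985, -0.045], [0.263, -0.001, -0.965]]
wrist_force: [-0.2, -0.5, 0.3]
gripper_width: 0.896
gripper_force: 0.0
```

>>> jog_arm(plan="0 0 0 0 0 0 1; 0 0 0 0 0 0 1; 0 0 0 0 0 0 1; 0 0 0 0 0 0 1; 0 0 0 0 0 0 1; 0 0 0 0 0 0 1; 0 0 0 0 0 0 1; 0 0 0 0 0 0 1; 0 0 0 0 0 0 1; 0 0 0 0 0 0 1")

```text
time_s: 6.15
tcp_pos: [0.4658, 0.0075, 0.0671]
ee_rot: [[0.951, -0.173, 0.258], [-0.167, -0.985, -0.045], [0.262, 0.0, -0.965]]
wrist_force: [-0.1, 0.5, -0.0]
gripper_width: 0.179
gripper_force: 30.0
```

Grasped, with the opening at 15.6 mm. Now I check the scoop pose once and plan the carry to the tub.

```bash
cat >> h.py <<'E'
import os
def pose(): s=r.sense(); return s["tcp_pos"],s["ee_rot"]
def scoopR(yaw,lift): return (Ro.from_euler('z',yaw,degrees=True)*Ro.from_euler('y',-lift,degrees=True)).as_matrix()
TUB=np.array([.587,.2387,0]); TY=-7.8
def tubp(x,y,z): return TUB+scoopR(TY,0)@np.array([x,y,z])
def tcp_for(o,R):
    z=np.load("grasp.npz"); Rt=R@z["R"]; return np.array(o)+R@z["p"],Rt
E
python3 - <<'E'
from h import *
p,R=pose(); Rs=scoopR(-9.8,0); o=np.array([.529,-.004,.003])
im,d,P=cap("top"); hsv=cv2.cvtColor(im,cv2.COLOR_RGB2HSV); H,S,V=[hsv[...,i].astype(int) for i in range(3)]
print(rect(((H<6)|(H>174))&(S>150)&(V>70),P,(.48,.62,-.05,.12),(-.01,.03)))
pp=Rs.T@(p-o); print("tcp in scoop",pp); pp[1]=0
np.savez("grasp.npz",p=pp,R=Rs.T@R)
w=[(*tcp_for([.525,.0,.11],scoopR(-9.8,0)),4),
   (*tcp_for(tubp(-.05,0,.10),scoopR(TY,0)),14),
   (*tcp_for(tubp(-.05,0,.010),scoopR(TY,0)),10)]
chain(*w); print([x[0] for x in w])
E
```

```text
(array([ 0.5241, -0.0037]), array([0.0651, 0.086 ]), 79.26, 0.0045, 504)
tcp in scoop [-0.06427515  0.00057576  0.06411062]
4 [ 0.236 -0.027 -1.045  0.     0.     0.   ]
14 [-0.08  -0.692  0.008  0.005  0.    -0.017]
10 [-0.094 -0.     0.347  0.     0.     0.   ]
[array([0.46166276, 0.01094024, 0.17411062]), array([0.47378214, 0.25420892, 0.16411062]), array([0.47378214, 0.25420892, 0.07411062])]
```

>>> jog_arm(plan="0.2 -0.02 -0.84 0 0 0 1; 0.2 -0.02 -0.84 0 0 0 1; 0.2 -0.02 -0.84 0 0 0 1; 0.2 -0.02 -0.84 0 0 0 1; 0.2 -0.02 -0.84 0 0 0 1; -0.07 -0.65 0 0 0 -0.02 1; -0.07 -0.65 0 0 0 -0.02 1; -0.07 -0.65 0 0 0 -0.02 1; -0.07 -0.65 0 0 0 -0.02 1; -0.07 -0.65 0 0 0 -0.02 1")

```text
time_s: 7.2
tcp_pos: [0.4677, 0.0925, 0.1723]
ee_rot: [[0.953, -0.16, 0.257], [-0.153, -0.987, -0.046], [0.261, 0.004, -0.965]]
wrist_force: [0.2, -0.5, -1.3]
gripper_width: 0.181
gripper_force: 30.0
```

>>> jog_arm(plan="-0.07 -0.65 0 0 0 -0.02 1; -0.07 -0.65 0 0 0 -0.02 1; -0.07 -0.65 0 0 0 -0.02 1; -0.07 -0.65 0 0 0 -0.02 1; -0.07 -0.65 0 0 0 -0.02 1; -0.07 -0.65 0 0 0 -0.02 1; -0.07 -0.65 0 0 0 -0.02 1; -0.07 -0.65 0 0 0 -0.02 1; -0.07 -0.65 0 0 0 -0.02 1; -0.07 -0.65 0 0 0 -0.02 1")

```text
time_s: 8.2
tcp_pos: [0.4754, 0.2567, 0.1668]
ee_rot: [[0.957, -0.132, 0.258], [-0.125, -0.991, -0.045], [0.262, 0.011, -0.965]]
wrist_force: [0.1, -0.3, -0.5]
gripper_width: 0.176
gripper_force: 30.0
```

```bash
python3 - <<'E'
from h import *
chain((*tcp_for(tubp(-.05,0,.010),scoopR(TY,0)),10))
s=r.sense(); print(s["tcp_pos"],s["joints"])
for n in("top","side"):
  im,d,P=cap(n); hsv=cv2.cvtColor(im,cv2.COLOR_RGB2HSV); H,S,V=[hsv[...,i].astype(int) for i in range(3)]
  red=((H<6)|(H>174))&(S>150)&(V>70)
  z=np.load("grasp.npz"); Rs=s["ee_rot"]@z["R"].T; o=s["tcp_pos"]-Rs@z["p"]
  L=(P-o)@Rs
  m=red&(np.abs(L[...,0])<.045)&(np.abs(L[...,1])<.05)&(L[...,2]<.02)&(L[...,2]>-.02)
  q=L[m]; print(n,"scoop-frame residual: min/max",q.min(0),q.max(0),"floor fit",np.linalg.lstsq(np.c_[q[(np.abs(q[:,1])<.022)&(np.abs(q[:,0])<.03)][:,:2],np.ones(((np.abs(q[:,1])<.022)&(np.abs(q[:,0])<.03)).sum())],q[(np.abs(q[:,1])<.022)&(np.abs(q[:,0])<.03)][:,2],rcond=None)[0])
E
```

```text
10 [-0.102  0.008  0.357  0.007  0.     0.006]
[0.47544723 0.25667619 0.16683965] [ 53.73377512   8.75126716 -29.75053245  18.99074452 -46.23123469
  16.16935297]
top scoop-frame residual: min/max [-0.0397056  -0.03210701 -0.00635362] [0.0363833  0.02960893 0.01993749] floor fit [0.00918597 0.00150349 0.00111399]
side scoop-frame residual: min/max [-0.03953636 -0.02948913 -0.00428135] [0.03496208 0.03518793 0.01982945] floor fit [0.00857687 0.00745039 0.0019041 ]
```

>>> jog_arm(plan="-0.1 0.01 0.36 0.01 0 0 1; -0.1 0.01 0.36 0.01 0 0 1; -0.1 0.01 0.36 0.01 0 0 1; -0.1 0.01 0.36 0.01 0 0 1; -0.1 0.01 0.36 0.01 0 0 1; -0.1 0.01 0.36 0.01 0 0 1; -0.1 0.01 0.36 0 0 0 1; -0.1 0.01 0.36 0 0 0 1; -0.1 0.01 0.36 0 0 0 1; -0.1 0.01 0.36 0 0 0 1")

```text
time_s: 9.3
tcp_pos: [0.4745, 0.2524, 0.0728]
ee_rot: [[0.957, -0.13, 0.259], [-0.125, -0.991, -0.037], [0.262, 0.003, -0.965]]
wrist_force: [0.8, -0.1, -0.4]
gripper_width: 0.177
gripper_force: 30.0
```

```bash
python3 - <<'E'
from h import *
q=tcp_for(tubp(-.05,0,.006),scoopR(TY,-1))
chain((*q,5),(*tcp_for(tubp(.044,0,.006),scoopR(TY,-1)),15))
s=r.sense(); print(s["tcp_pos"],s["wrist_force"])
im,d,P=cap("top"); im2,_,_=cap("side")
a=cv2.resize(im[150:270,130:250],(480,480),interpolation=cv2.INTER_CUBIC); b=cv2.resize(im2[200:360,190:350],(320,320),interpolation=cv2.INTER_CUBIC)
save("t2.png",np.hstack([a,np.vstack([b,np.zeros((160,320,3),np.uint8)])]))
E
```

```text
5 [-0.002 -0.014  0.012  0.001 -0.025  0.012]
15 [ 0.243 -0.001  0.061  0.     0.     0.   ]
[0.47447026 0.25240646 0.07277046] [ 0.79073294 -0.11913356 -0.41361547]
```

View pics/t2.png

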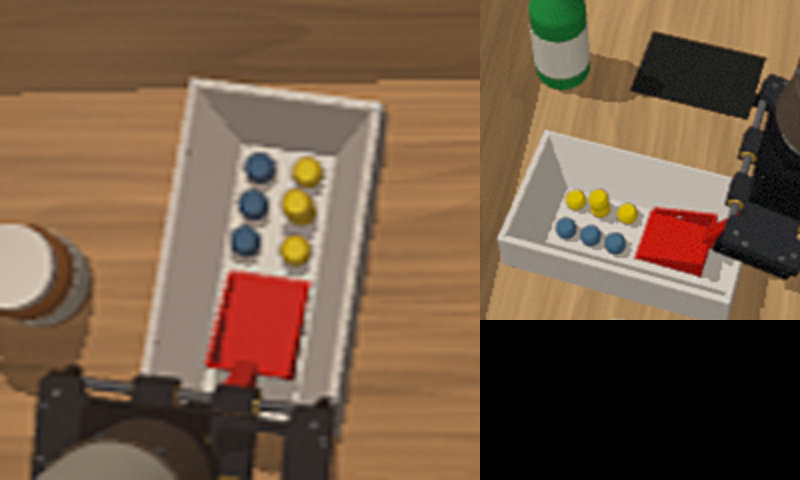

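The scoop sits flat on the tub floor behind the two columns (left panel: lip at y≈275, tablets at y 165–250). I push forward now.

>>> jog_arm(plan="0 -0.03 0.03 0 -0.06 0.03 1; 0 -0.03 0.03 0 -0.06 0.03 1; 0.2 0 0.05 0 0 0 1; 0.24 0 0.06 0 0 0 1; 0.24 0 0.06 0 0 0 1; 0.24 0 0.06 0 0 0 1; 0.24 0 0.06 0 0 0 1; 0.24 0 0.06 0 0 0 1; 0.24 0 0.06 0 0 0 1; 0.24 0 0.06 0 0 0 1")

```text
time_s: 10.4
tcp_pos: [0.5236, 0.2469, 0.0722]
ee_rot: [[0.96, -0.139, 0.243], [-0.134, -0.99, -0.035], [0.246, 0.001, -0.969]]
wrist_force: [-0.5, 0.3, -0.3]
gripper_width: 0.181
gripper_force: 30.0
```

```bash
python3 - <<'E'
from h import *
chain((*tcp_for(tubp(.044,0,.006),scoopR(TY,-1)),10))
s=r.sense(); print(s["tcp_pos"],s["wrist_force"])
im,d,P=cap("top"); im2,_,_=cap("side")
a=cv2.resize(im[150:270,130:250],(480,480),interpolation=cv2.INTER_CUBIC); b=cv2.resize(im2[200:360,190:350],(320,320),interpolation=cv2.INTER_CUBIC)
save("t3.png",np.hstack([a,np.vstack([b,np.zeros((160,320,3),np.uint8)])]))
E
```

```text
10 [ 0.173 -0.002  0.048  0.001 -0.    -0.   ]
[0.52363725 0.24694959 0.07222085] [-0.46758106  0.29467309 -0.2878419 ]
```

View pics/t3.png

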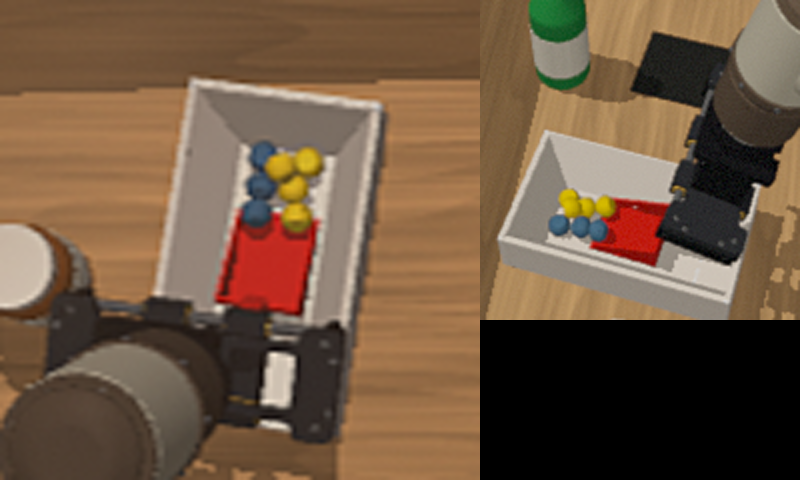

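The first row of tablets rides on the lip (about (255,212) and (295,215)). I continue.

>>> jog_arm(plan="0.18 0 0.05 0 0 0 1; 0.18 0 0.05 0 0 0 1; 0.18 0 0.05 0 0 0 1; 0.18 0 0.05 0 0 0 1; 0.18 0 0.05 0 0 0 1; 0.18 0 0.05 0 0 0 1; 0.18 0 0.05 0 0 0 1; 0.18 0 0.05 0 0 0 1; 0.18 0 0.05 0 0 0 1; 0.18 0 0.05 0 0 0 1")

```text
time_s: 11.5
tcp_pos: [0.5694, 0.2405, 0.0714]
ee_rot: [[0.96, -0.139, 0.243], [-0.134, -0.99, -0.035], [0.246, 0.001, -0.969]]
wrist_force: [-2.0, 0.0, 1.6]
gripper_width: 0.18
gripper_force: 30.0
```

```bash
python3 - <<'E'
from h import *
s=r.sense(); print(s["tcp_pos"],s["wrist_force"],s["joints"])
chain((*tcp_for(tubp(.044,0,.020),scoopR(TY,17)),10),(*tcp_for(tubp(.03,0,.12),scoopR(TY,17)),10))
im,d,P=cap("top"); im2,_,_=cap("side")
a=cv2.resize(im[150:270,130:250],(480,480),interpolation=cv2.INTER_CUBIC); b=cv2.resize(im2[200:360,190:350],(320,320),interpolation=cv2.INTER_CUBIC)
save("t4.png",np.hstack([a,np.vstack([b,np.zeros((160,320,3),np.uint8)])]))
E
```

```text
[0.56940391 0.2405435  0.07142627] [-1.99497025  0.04371086  1.63935397] [ 43.31787517  21.68777295 -27.39684705  20.31368585 -33.61821371
  22.46241716]
10 [-0.082 -0.002  0.005  0.001  0.225  0.   ]
10 [ 0.166 -0.    -0.368  0.     0.     0.   ]
```

View pics/t4.png

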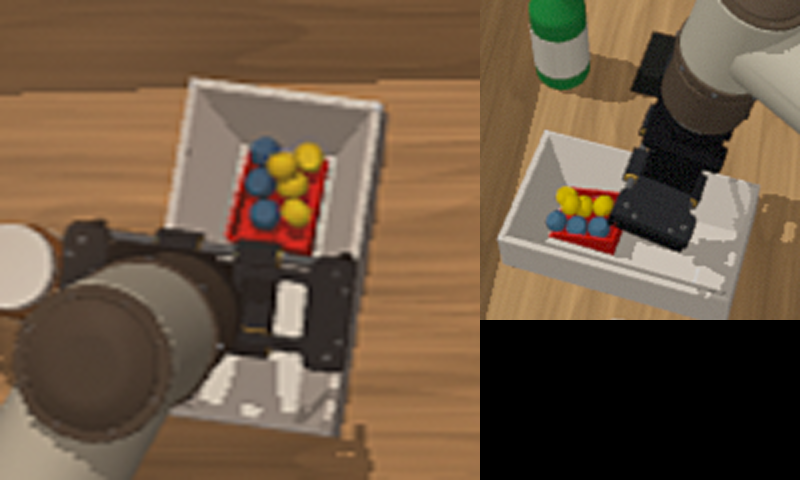

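Four tablets lie deep in the bowl and three ride at the lip, against the end slope. I tilt back and lift slowly.

>>> jog_arm(plan="-0.08 0 0 0 0.23 0 1; -0.08 0 0 0 0.23 0 1; -0.08 0 0 0 0.23 0 1; -0.08 0 0 0 0.23 0 1; -0.08 0 0 0 0.23 0 1; -0.08 0 0 0 0.23 0 1; -0.08 0 0 0 0.23 0 1; -0.08 0 0 0 0.23 0 1; -0.08 0 0 0 0.23 0 1; -0.08 0 0 0 0.23 0 1")

```text
time_s: 12.6
tcp_pos: [0.5499, 0.243, 0.0623]
ee_rot: [[0.835, -0.138, 0.532], [-0.116, -0.99, -0.075], [0.538, 0.001, -0.843]]
wrist_force: [0.4, -0.6, -2.4]
gripper_width: 0.183
gripper_force: 29.9
```

>>> jog_arm(plan="0.1 0 -0.3 0 0 0 1; 0.16 0 -0.36 0 0 0 1; 0.16 0 -0.36 0 0 0 1; 0.16 0 -0.36 0 0 0 1; 0.16 0 -0.36 0 0 0 1; 0.16 0 -0.36 0 0 0 1; 0.16 0 -0.36 0 0 0 1; 0.16 0 -0.36 0 0 0 1; 0.16 0 -0.36 0 0 0 1; 0.1 0 -0.3 0 0 0 1")

```text
time_s: 13.6
tcp_pos: [0.5351, 0.2457, 0.1564]
ee_rot: [[0.835, -0.138, 0.533], [-0.116, -0.99, -0.075], [0.538, 0.0, -0.843]]
wrist_force: [-0.4, 0.0, -1.5]
gripper_width: 0.183
gripper_force: 30.0
```

```bash
python3 - <<'E'
from h import *
s=r.sense(); print(s["tcp_pos"],s["wrist_force"],s["joints"])
z=np.load("grasp.npz"); Rs=s["ee_rot"]@z["R"].T; o=s["tcp_pos"]-Rs@z["p"]; print("scoop",o)
im,d,P=cap("top"); im2,d2,P2=cap("side")
for i,Q in((im,P),(im2,P2)):
  hsv=cv2.cvtColor(i,cv2.COLOR_RGB2HSV); H,S,V=[hsv[...,k].astype(int) for k in range(3)]
  for nm,m in(("yel",(H>20)&(H<35)&(S>150)&(V>120)),("blu",(H>95)&(H<125)&(S>90))):
    m=m&(Q[...,0]>.45)&(Q[...,0]<.72)&(Q[...,1]>.13)&(Q[...,1]<.33)&(Q[...,2]<.2)
    k,l,st,ce=cv2.connectedComponentsWithStats(m.astype(np.uint8))
    for j in range(1,k):
      if st[j,4]>8: print(nm,st[j,4],np.round(((Q[l==j].mean(0)-o)@Rs)*1000),np.round(Q[l==j].mean(0)*1000))
a=cv2.resize(im[150:270,130:250],(480,480),interpolation=cv2.INTER_CUBIC); b=cv2.resize(im2[200:360,190:350],(320,320),interpolation=cv2.INTER_CUBIC)
save("t5.png",np.hstack([a,np.vstack([b,np.zeros((160,320,3),np.uint8)])]))
E
```

```text
[0.53506846 0.24566141 0.156362  ] [-0.38958589  0.00413735 -1.46405196] [ 45.98903286   8.93353244 -47.99002825  65.87375673 -28.46209794
 -22.14519524]
scoop [0.61479107 0.23471426 0.114339  ]
yel 126 [ 17. -13.  18.] [624. 221. 137.]
yel 49 [-25. -15.  18.] [583. 224. 124.]
blu 28 [31. 11. 18.] [641. 243. 141.]
blu 29 [ 6. 14. 15.] [618. 249. 131.]
blu 38 [-17.   6.  16.] [595. 244. 125.]
yel 356 [ 5. -7. 21.] [612. 228. 136.]
blu 84 [29. 18. 18.] [640. 249. 141.]
blu 155 [-7. 15. 17.] [605. 251. 129.]
```

View pics/t5.png

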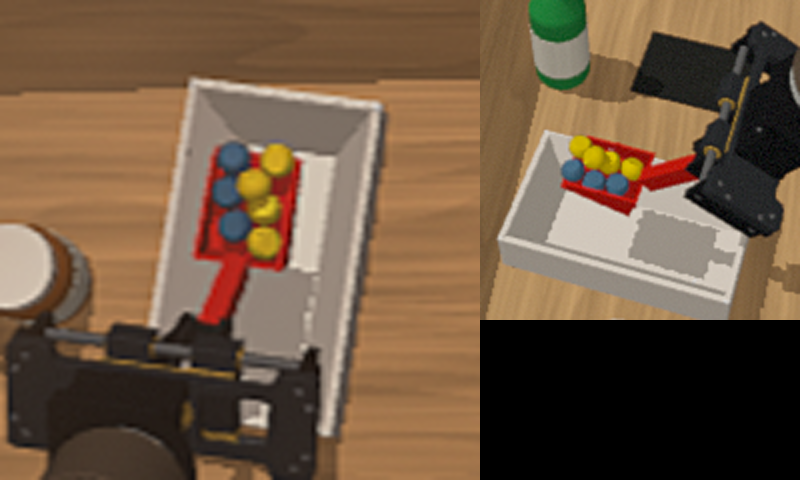

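All seven tablets ride in the scoop (left panel (195–300, 145–265)) and none is left in the tub. Now I plan the carry and the dump over the box.

```bash
cat >> h.py <<'E'
BOX=np.array([.550,-.2375,0])
def lipped(lx,z,yaw,lift):
    R=scoopR(yaw,lift); L=BOX+scoopR(9.7,0)@np.array([lx,0,z]); return tcp_for(L-R@np.array([.038,0,0]),R)
E
python3 - <<'E'
from h import *
w=[(*tcp_for([.565,.20,.135],scoopR(-6,9)),10),(*tcp_for([.535,.0,.135],scoopR(0,9)),10),(*lipped(-.03,.095,8,9),10),(*lipped(-.03,.07,10,-25),10),(*lipped(-.025,.06,10,-62),10)]
chain(*w)
for x in w: print(x[0],x[1][:,2])
E
```

```text
10 [-0.075  0.175 -0.183  0.01  -0.105 -0.02 ]
10 [-0.065  0.837 -0.03   0.031 -0.    -0.068]
10 [-0.318  1.019  0.058  0.041 -0.    -0.091]
10 [ 0.2    0.012 -0.088  0.002 -0.425 -0.025]
10 [ 0.272 -0.    -0.177 -0.001 -0.462 -0.   ]
[0.49188978 0.20768419 0.18826646] [ 0.40747058 -0.04355033 -0.91217931]
[0.46148707 0.         0.18826646] [ 4.09790664e-01 -7.19480211e-04 -9.12179310e-01]
[ 0.41046449 -0.25800917  0.14232195] [ 0.40590274  0.05631936 -0.91217931]
[ 0.45582704 -0.25394573  0.1713273 ] [-0.16763937 -0.03028992 -0.98538295]
[ 0.53381794 -0.24022042  0.18040171] [-0.71786658 -0.12730983 -0.68444122]
```

>>> jog_arm(plan="-0.07 0.17 -0.18 0.01 -0.1 -0.02 1; -0.07 0.17 -0.18 0.01 -0.1 -0.02 1; -0.07 0.17 -0.18 0.01 -0.1 -0.02 1; -0.07 0.17 -0.18 0.01 -0.1 -0.02 1; -0.07 0.17 -0.18 0.01 -0.1 -0.02 1; -0.07 0.17 -0.18 0.01 -0.1 -0.02 1; -0.07 0.17 -0.18 0.01 -0.1 -0.02 1; -0.07 0.17 -0.18 0.01 -0.1 -0.02 1; -0.07 0.17 -0.18 0.01 -0.1 -0.02 1; -0.07 0.17 -0.18 0.01 -0.1 -0.02 1")

```text
time_s: 14.7
tcp_pos: [0.4931, 0.207, 0.1868]
ee_rot: [[0.904, -0.108, 0.413], [-0.097, -0.994, -0.048], [0.415, 0.003, -0.91]]
wrist_force: [0.3, 0.6, -1.2]
gripper_width: 0.177
gripper_force: 30.0
```

>>> jog_arm(plan="-0.06 0.4 -0.03 0.03 0 -0.07 1; -0.06 0.6 -0.03 0.03 0 -0.07 1; -0.06 0.8 -0.03 0.03 0 -0.07 1; -0.06 0.8 -0.03 0.03 0 -0.07 1; -0.06 0.8 -0.03 0.03 0 -0.07 1; -0.06 0.8 -0.03 0.03 0 -0.07 1; -0.06 0.8 -0.03 0.03 0 -0.07 1; -0.06 0.8 -0.03 0.03 0 -0.07 1; -0.06 0.8 -0.03 0.03 0 -0.07 1; -0.06 0.8 -0.03 0.03 0 -0.07 1")

```text
time_s: 15.7
tcp_pos: [0.465, 0.0222, 0.1878]
ee_rot: [[0.91, -0.002, 0.415], [0.001, -1.0, -0.006], [0.415, 0.006, -0.91]]
wrist_force: [0.1, -0.3, -2.4]
gripper_width: 0.181
gripper_force: 30.0
```

```bash
python3 - <<'E'
from h import *
s=r.sense(); print(s["joints"])
chain((*lipped(-.03,.095,8,9),13))
im,d,P=cap("top"); z=np.load("grasp.npz"); Rs=s["ee_rot"]@z["R"].T; o=s["tcp_pos"]-Rs@z["p"]; print("scoop",o,Rs[:,0])
hsv=cv2.cvtColor(im,cv2.COLOR_RGB2HSV); H,S,V=[hsv[...,k].astype(int) for k in range(3)]
for nm,m in(("yel",(H>20)&(H<35)&(S>150)&(V>120)),("blu",(H>95)&(H<125)&(S>90))):
    m=m&(P[...,0]>.4)&(P[...,0]<.72)&(P[...,1]>-.15)&(P[...,1]<.35)&(P[...,2]<.2)
    k,l,st,ce=cv2.connectedComponentsWithStats(m.astype(np.uint8))
    for j in range(1,k):
      if st[j,4]>8: print(nm,st[j,4],np.round(((P[l==j].mean(0)-o)@Rs)*1000))
E
```

```text
[ 30.83622384  -7.69221756 -48.0514473   25.17167788 -30.88547351
  39.54662183]
13 [-0.261  0.85   0.039  0.035 -0.003 -0.068]
scoop [0.53882775 0.02185574 0.13493936] [0.98676081 0.00172208 0.16217315]
yel 137 [ 16. -12.  20.]
yel 48 [-26. -15.  19.]
blu 39 [31. 12. 17.]
blu 38 [ 6. 15. 16.]
blu 41 [-17.   7.  16.]
```

>>> jog_arm(plan="-0.26 0.85 0.04 0.03 0 -0.07 1; -0.26 0.85 0.04 0.03 0 -0.07 1; -0.26 0.85 0.04 0.03 0 -0.07 1; -0.26 0.85 0.04 0.03 0 -0.07 1; -0.26 0.85 0.04 0.03 0 -0.07 1; -0.26 0.85 0.04 0.03 0 -0.07 1; -0.26 0.85 0.04 0.03 0 -0.07 1; -0.26 0.85 0.04 0.03 0 -0.07 1; -0.26 0.85 0.04 0.03 0 -0.07 1; -0.26 0.85 0.04 0.03 0 -0.07 1")

```text
time_s: 16.75
tcp_pos: [0.4195, -0.1921, 0.1529]
ee_rot: [[0.905, 0.104, 0.412], [0.098, -0.995, 0.036], [0.414, 0.008, -0.91]]
wrist_force: [-0.9, 0.1, -1.1]
gripper_width: 0.183
gripper_force: 30.0
```

>>> jog_arm(plan="-0.26 0.8 0.04 0.03 0 -0.07 1; -0.26 0.6 0.04 0.03 0 -0.07 1; -0.2 0.5 0.04 0.03 0 -0.07 1; -0.1 0.3 0.04 0 0 0 1; 0 0.1 0 0 0 0 1; 0 0 0 0 0 0 1; 0 0 0 0 0 0 1; 0 0 0 0 0 0 1; 0 0 0 0 0 0 1; 0 0 0 0 0 0 1")

```text
time_s: 17.75
tcp_pos: [0.4112, -0.2495, 0.1423]
ee_rot: [[0.9, 0.137, 0.413], [0.128, -0.991, 0.05], [0.416, 0.008, -0.909]]
wrist_force: [-0.2, 0.1, -1.8]
gripper_width: 0.181
gripper_force: 30.0
```

```bash
python3 - <<'E'
from h import *
s=r.sense(); print(s["joints"],s["tcp_pos"])
z=np.load("grasp.npz"); Rs=s["ee_rot"]@z["R"].T; o=s["tcp_pos"]-Rs@z["p"]; print("scoop",o,Rs[:,0],"lip in box",scoopR(9.7,0).T@(o+Rs@np.array([.038,0,0])-BOX))
chain((*lipped(-.03,.07,10,-25),10),(*lipped(-.025,.06,10,-62),10))
im,d,P=cap("top")
hsv=cv2.cvtColor(im,cv2.COLOR_RGB2HSV); H,S,V=[hsv[...,k].astype(int) for k in range(3)]
b=(H>100)&(H<130)&(S>120); print("box",rect(b,P,(.4,.65,-.32,-.08),(.052,.068)))
for nm,m in(("yel",(H>20)&(H<35)&(S>150)&(V>120)),):
    m=m&(P[...,0]>.4)&(P[...,0]<.72)&(P[...,1]>-.35)&(P[...,1]<.35)&(P[...,2]<.2)
    k,l,st,ce=cv2.connectedComponentsWithStats(m.astype(np.uint8))
    for j in range(1,k):
      if st[j,4]>8: print(nm,st[j,4],np.round(((P[l==j].mean(0)-o)@Rs)*1000))
E
```

```text
[-21.15892734   2.13338407 -30.55561192 -19.00698875 -36.85910792
 132.34340748] [ 0.41118518 -0.24948157  0.14232583]
scoop [ 0.484386   -0.23962736  0.08954324] [0.97683039 0.13881771 0.16288654] lip in box [-0.02755672  0.00790372  0.09573293]
10 [ 0.193  0.046 -0.088  0.008 -0.43  -0.025]
10 [ 0.272 -0.    -0.177 -0.001 -0.462 -0.   ]
box (array([ 0.5506, -0.2385]), array([0.1187, 0.1105]), 9.65, 0.059, 180)
yel 119 [ 17. -10.  20.]
yel 47 [-25. -16.  17.]
```

>>> jog_arm(plan="0.19 0.05 -0.09 0.01 -0.43 -0.02 1; 0.19 0.05 -0.09 0.01 -0.43 -0.02 1; 0.19 0.05 -0.09 0.01 -0.43 -0.02 1; 0.19 0.05 -0.09 0.01 -0.43 -0.02 1; 0.19 0.05 -0.09 0.01 -0.43 -0.02 1; 0.19 0.05 -0.09 0.01 -0.43 -0.02 1; 0.19 0.05 -0.09 0.01 -0.43 -0.02 1; 0.19 0.05 -0.09 0.01 -0.43 -0.02 1; 0.19 0.05 -0.09 0.01 -0.43 -0.02 1; 0.19 0.05 -0.09 0.01 -0.43 -0.02 1")

```text
time_s: 18.8
tcp_pos: [0.4561, -0.2554, 0.1717]
ee_rot: [[0.972, 0.165, -0.17], [0.163, -0.986, -0.027], [-0.172, -0.002, -0.985]]
wrist_force: [-0.8, 0.1, -0.8]
gripper_width: 0.179
gripper_force: 30.0
```

>>> jog_arm(plan="0.27 0 -0.18 0 -0.46 0 1; 0.27 0 -0.18 0 -0.46 0 1; 0.27 0 -0.18 0 -0.46 0 1; 0.27 0 -0.18 0 -0.46 0 1; 0.27 0 -0.18 0 -0.46 0 1; 0.27 0 -0.18 0 -0.46 0 1; 0.27 0 -0.18 0 -0.46 0 1; 0.27 0 -0.18 0 -0.46 0 1; 0.27 0 -0.18 0 -0.46 0 1; 0.27 0 -0.18 0 -0.46 0 1")

```text
time_s: 19.8
tcp_pos: [0.5346, -0.2423, 0.1812]
ee_rot: [[0.677, 0.166, -0.717], [0.115, -0.986, -0.119], [-0.727, -0.002, -0.687]]
wrist_force: [-0.4, 0.2, -1.8]
gripper_width: 0.178
gripper_force: 30.0
```

>>> jog_arm(plan="0 0 0 0 0 0 1; 0 0 0 0 0 0 1; 0 0 0 0 0 0 1; 0 0 0 0 0 0 1; 0 0 0 0 0 0 1; 0 0 0 0 0 0 1; 0 0 0 0 0 0 1; 0 0 0 0 0 0 1; 0 0 0 0 0 0 1; 0 0 0 0 0 0 1")

```text
time_s: 20.8
tcp_pos: [0.5332, -0.2425, 0.1816]
ee_rot: [[0.677, 0.165, -0.717], [0.115, -0.986, -0.118], [-0.727, -0.002, -0.686]]
wrist_force: [0.5, 0.1, -0.8]
gripper_width: 0.178
gripper_force: 30.0
```

```bash
python3 - <<'E'
from h import *
s=r.sense(); print(s["joints"],s["tcp_pos"],s["wrist_force"])
im,_,_=cap("top"); im2,_,_=cap("side")
a=cv2.resize(im[150:270,300:420],(480,480),interpolation=cv2.INTER_CUBIC); b=cv2.resize(im2[100:260,210:370],(320,320),interpolation=cv2.INTER_CUBIC)
save("t6.png",np.hstack([a,np.vstack([b,np.zeros((160,320,3),np.uint8)])]))
E
```

```text
[  -3.25501076   44.16146021   19.76073507    9.82444237 -111.26333358
  102.51458525] [ 0.5332326  -0.24253338  0.18156019] [ 0.49368678  0.11371839 -0.82489763]
```

View pics/t6.png

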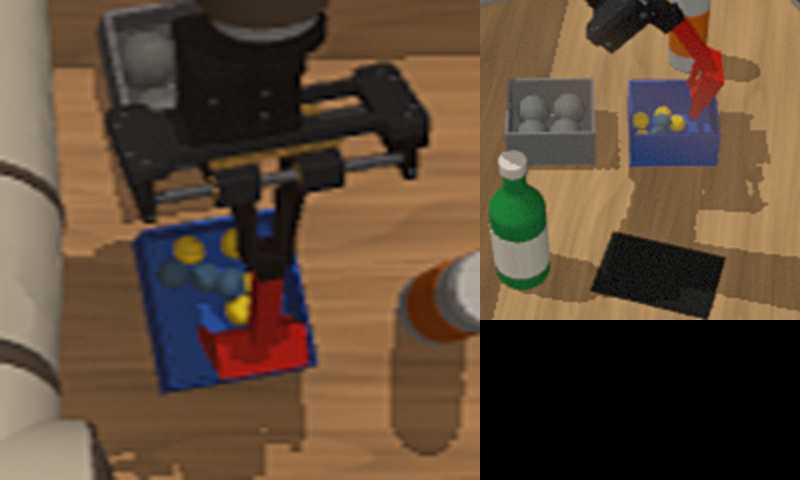

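The tablets lie in the box (left panel (165–250, 235–320)) and the scoop is empty. I bring the scoop back to the mat.

```bash
python3 - <<'E'
from h import *
chain((*tcp_for([.495,-.235,.15],scoopR(10,-30)),10),(*tcp_for([.505,-.17,.14],scoopR(3,0)),10),(*tcp_for([.53,.0,.08],scoopR(-9,0)),10),(*tcp_for([.53,.0,.0045],scoopR(-9,0)),10))
E
```

```text
10 [-0.327 -0.055 -0.062 -0.005  0.398 -0.003]
10 [-0.09  -0.277  0.136  0.001  0.374  0.089]
10 [ 0.005 -0.739  0.25  -0.039 -0.     0.145]
10 [-0.079 -0.     0.291  0.     0.     0.   ]
```

>>> jog_arm(plan="-0.33 -0.05 -0.06 0 0.4 0 1; -0.33 -0.05 -0.06 0 0.4 0 1; -0.33 -0.05 -0.06 0 0.4 0 1; -0.33 -0.05 -0.06 0 0.4 0 1; -0.33 -0.05 -0.06 0 0.4 0 1; -0.33 -0.05 -0.06 0 0.4 0 1; -0.33 -0.05 -0.06 0 0.4 0 1; -0.33 -0.05 -0.06 0 0.4 0 1; -0.33 -0.05 -0.06 0 0.4 0 1; -0.33 -0.05 -0.06 0 0.4 0 1")

```text
time_s: 21.9
tcp_pos: [0.4705, -0.2404, 0.2381]
ee_rot: [[0.955, 0.165, -0.248], [0.16, -0.986, -0.039], [-0.251, -0.002, -0.968]]
wrist_force: [-0.5, 0.5, -0.2]
gripper_width: 0.175
gripper_force: 30.0
```

>>> jog_arm(plan="-0.09 -0.28 0.14 0 0.37 0.09 1; -0.09 -0.28 0.14 0 0.37 0.09 1; -0.09 -0.28 0.14 0 0.37 0.09 1; -0.09 -0.28 0.14 0 0.37 0.09 1; -0.09 -0.28 0.14 0 0.37 0.09 1; -0.09 -0.28 0.14 0 0.37 0.09 1; -0.09 -0.28 0.14 0 0.37 0.09 1; -0.09 -0.28 0.14 0 0.37 0.09 1; -0.09 -0.28 0.14 0 0.37 0.09 1; -0.09 -0.28 0.14 0 0.37 0.09 1")

```text
time_s: 22.9
tcp_pos: [0.4397, -0.1735, 0.2034]
ee_rot: [[0.965, 0.041, 0.259], [0.039, -0.999, 0.013], [0.26, -0.003, -0.966]]
wrist_force: [0.5, 0.6, -0.7]
gripper_width: 0.176
gripper_force: 30.0
```

>>> jog_arm(plan="0 -0.74 0.25 -0.04 0 0.14 1; 0 -0.74 0.25 -0.04 0 0.14 1; 0 -0.74 0.25 -0.04 0 0.14 1; 0 -0.74 0.25 -0.04 0 0.14 1; 0 -0.74 0.25 -0.04 0 0.14 1; 0 -0.74 0.25 -0.04 0 0.14 1; 0 -0.74 0.25 -0.04 0 0.14 1; 0 -0.74 0.25 -0.04 0 0.14 1; 0 -0.74 0.25 -0.04 0 0.14 1; 0 -0.74 0.25 -0.04 0 0.14 1")

```text
time_s: 23.9
tcp_pos: [0.4654, 0.0105, 0.1431]
ee_rot: [[0.953, -0.162, 0.254], [-0.156, -0.987, -0.043], [0.258, 0.001, -0.966]]
wrist_force: [0.4, -0.1, -0.5]
gripper_width: 0.183
gripper_force: 30.0
```

```bash
python3 - <<'E'
from h import *
chain((*tcp_for([.53,.0,.0045],scoopR(-9,0)),10))
s=r.sense(); print(s["joints"])
for n in("top","side"):
  im,d,P=cap(n); hsv=cv2.cvtColor(im,cv2.COLOR_RGB2HSV); H,S,V=[hsv[...,i].astype(int) for i in range(3)]
  red=((H<6)|(H>174))&(S>150)&(V>70)
  z=np.load("grasp.npz"); Rs=s["ee_rot"]@z["R"].T; o=s["tcp_pos"]-Rs@z["p"]
  L=(P-o)@Rs
  m=red&(np.abs(L[...,0])<.03)&(np.abs(L[...,1])<.022)&(np.abs(L[...,2])<.02)
  q=L[m]; print(n,len(q),"fit",np.linalg.lstsq(np.c_[q[:,:2],np.ones(len(q))],q[:,2],rcond=None)[0])
  b=(H>100)&(H<130)&(S>120)&(P[...,2]<.048)
  print("box",rect((H>100)&(H<130)&(S>120),P,(.4,.65,-.32,-.08),(.052,.068)),"yellow off box",((H>20)&(H<35)&(S>150)&(V>120)&(P[...,1]>-.17)&(P[...,1]<.33)&(P[...,0]>.35)&(P[...,0]<.72)).sum())
  save("z_"+n+".png",cv2.resize(im[160:260,310:390],(480,600)) if n=="top" else cv2.resize(im[125:195,215:340],(640,360)))
E
python3 - <<'E'
import cv2,numpy as np
a=cv2.imread("pics/z_top.png");b=cv2.imread("pics/z_side.png");a=cv2.resize(a,(288,360));b=cv2.resize(b,(512,288))
c=np.zeros((360,800,3),np.uint8);c[:,:288]=a;c[:288,288:]=b;cv2.imwrite("pics/t7.png",c)
E
```

```text
10 [-0.073  0.001  0.289  0.002  0.003 -0.002]
[ 27.82384298   0.55546784 -41.53534969  15.14057725 -36.90971412
  41.61753657]
top 314 fit [-0.01256621  0.01745258  0.00065875]
box (array([ 0.5505, -0.2386]), array([0.119 , 0.1112]), 9.42, 0.0584, 213) yellow off box 1
side 280 fit [-0.01103897 -0.00586405  0.00042982]
box (array([ 0.5495, -0.2366]), array([0.1174, 0.1122]), 9.74, 0.0588, 89) yellow off box 0
```

View pics/t7.png

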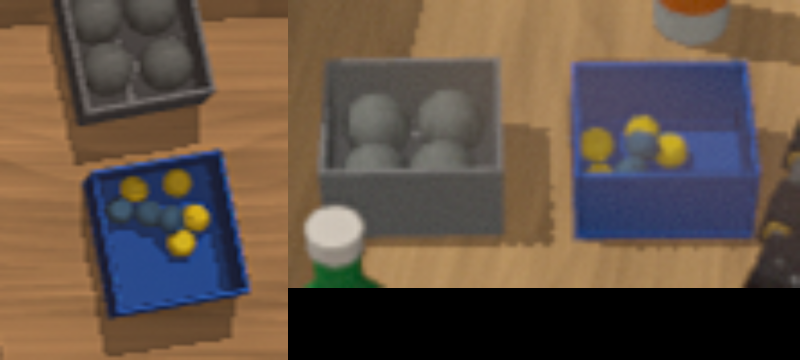

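All seven tablets (four yellow, three blue) are in the box. I lower the scoop onto the mat and release it.

>>> jog_arm(plan="-0.07 0 0.3 0 0 0 1; -0.07 0 0.3 0 0 0 1; -0.07 0 0.3 0 0 0 1; -0.07 0 0.3 0 0 0 1; -0.07 0 0.3 0 0 0 1; -0.07 0 0.3 0 0 0 1; -0.07 0 0.3 0 0 0 1; -0.07 0 0.3 0 0 0 1; -0.07 0 0.3 0 0 0 1; -0.07 0 0.2 0 0 0 1")

```text
time_s: 25.0
tcp_pos: [0.4673, 0.0096, 0.0677]
ee_rot: [[0.954, -0.161, 0.254], [-0.155, -0.987, -0.043], [0.257, 0.001, -0.966]]
wrist_force: [-1.4, 0.8, 0.9]
gripper_width: 0.178
gripper_force: 30.0
```

```bash
python3 - <<'E'
from h import *
s=r.sense(); z=np.load("grasp.npz"); Rs=s["ee_rot"]@z["R"].T; o=s["tcp_pos"]-Rs@z["p"]; print(o,Rs[:,2],s["wrist_force"])
E
```

```text
[ 0.53047939 -0.00066857  0.00330755] [4.97685435e-03 5.44325271e-04 9.99987467e-01] [-1.44522777  0.76744052  0.89394855]
```

>>> jog_arm(plan="0 0 0 0 0 0 -1; 0 0 0 0 0 0 -1; 0 0 0 0 0 0 -1; 0 0 0 0 0 0 -1; 0 0 0 0 0 0 -1; 0 0 0 0 0 0 -1; 0 0 0 0 0 0 -1; 0 0 0 0 0 0 -1; 0 0 0 0 0 0 -1; 0 0 0 0 0 0 -1")

```text
time_s: 26.0
tcp_pos: [0.4676, 0.0097, 0.0686]
ee_rot: [[0.954, -0.161, 0.255], [-0.155, -0.987, -0.042], [0.258, 0.001, -0.966]]
wrist_force: [0.5, 0.2, -0.6]
gripper_width: 0.965
gripper_force: 0.0
```

>>> jog_arm(plan="0 0 -0.4 0 0 0 -1; 0 0 -0.4 0 0 0 -1; 0 0 -0.4 0 0 0 -1; 0 0 -0.4 0 0 0 -1; 0 0 -0.4 0 0 0 -1; 0 0 -0.4 0 0 0 -1; 0 0 -0.4 0 0 0 -1; 0 0 -0.4 0 0 0 -1; 0 0 -0.4 0 0 0 -1; 0 0 -0.4 0 0 0 -1")

```text
time_s: 27.0
tcp_pos: [0.4418, 0.0139, 0.1655]
ee_rot: [[0.954, -0.161, 0.254], [-0.156, -0.987, -0.042], [0.258, 0.001, -0.966]]
wrist_force: [1.0, -0.4, 0.4]
gripper_width: 1.0
gripper_force: 0.0
```

```bash
python3 - <<'E'
from h import *
for n in("top","side"):
  im,d,P=cap(n); hsv=cv2.cvtColor(im,cv2.COLOR_RGB2HSV); H,S,V=[hsv[...,i].astype(int) for i in range(3)]
  red=((H<6)|(H>174))&(S>150)&(V>70)
  print(rect(red,P,(.4,.62,-.07,.12),(-.01,.03)),rect(red,P,(.4,.62,-.07,.12),(.07,.12)))
print(r.sense()["tcp_pos"],r.sense()["joints"],r.sense()["time_s"])
# push: tool vertical, y along the box face, fingers open, TCP z .025; finger front face offset unknown (~10 mm)
U=scoopR(9.7,0); R=tool(9.7,0)
F=lambda x,z: BOX+U@np.array([x,0,z])
chain(([.40,-.13,.17],tool(0,0),10),(F(-.115,.12),R,8),(F(-.115,.025),R,5),(F(-.075,.025),R,8))
for x in(-.115,-.075): print(F(x,.025))
E
```

```text
(array([0.5189, 0.0008]), array([0.0661, 0.0995]), 80.17, 0.0047, 513) (array([0.472 , 0.0102]), array([0.0153, 0.0182]), 77.07, 0.087, 32)
(array([ 0.5156, -0.0024]), array([0.077 , 0.1052]), 80.99, 0.0061, 694) (array([0.4649, 0.0187]), array([0.0159, 0.0336]), 53.5, 0.0851, 92)
[0.44278373 0.01441471 0.16644892] [ 30.34358106  -3.74986217 -41.65123337  14.52151668 -41.23561645
  40.36501902] 27.1
10 [-0.117  0.591 -0.03   0.015 -0.188 -0.115]
8 [ 0.136  0.647  0.25   0.     0.    -0.152]
5 [0.   0.   0.76 0.   0.   0.  ]
8 [ 0.2 -0.   0.   0.   0.   0. ]
[ 0.4366441  -0.25687628  0.025     ]
[ 0.47607224 -0.2501367   0.025     ]
```

The scoop stands on the mat. Next I move to behind the blue box with the fingers partly closed.

>>> jog_arm(plan="-0.12 0.59 -0.03 0.01 -0.19 -0.11 -1; -0.12 0.59 -0.03 0.02 -0.19 -0.11 -1; -0.12 0.59 -0.03 0.01 -0.19 -0.12 -1; -0.12 0.59 -0.03 0.02 -0.19 -0.12 -1; -0.12 0.59 -0.03 0.01 -0.19 -0.12 -0.3; -0.12 0.59 -0.03 0.02 -0.19 -0.12 -0.3; -0.12 0.59 -0.03 0.01 -0.19 -0.12 -0.3; -0.12 0.59 -0.03 0.02 -0.19 -0.12 -0.3; -0.12 0.59 -0.03 0.01 -0.19 -0.12 -0.3; -0.12 0.59 -0.03 0.02 -0.19 -0.12 -0.3")

```text
time_s: 28.1
tcp_pos: [0.3982, -0.1308, 0.1684]
ee_rot: [[1.0, 0.004, -0.007], [0.004, -1.0, -0.001], [-0.007, 0.001, -1.0]]
wrist_force: [-0.5, -0.5, -0.8]
gripper_width: 0.662
gripper_force: 0.0
```

>>> jog_arm(plan="0.14 0.65 0.25 0 0 -0.15 -0.3; 0.14 0.65 0.25 0 0 -0.15 -0.3; 0.14 0.65 0.25 0 0 -0.15 -0.3; 0.14 0.65 0.25 0 0 -0.15 -0.3; 0.14 0.65 0.25 0 0 -0.15 -0.3; 0.14 0.65 0.25 0 0 -0.15 -0.3; 0.14 0.65 0.25 0 0 -0.15 -0.3; 0.14 0.65 0.25 0 0 -0.15 -0.3; 0 0 0 0 0 0 -0.3; 0 0 0 0 0 0 -0.3")

```text
time_s: 29.1
tcp_pos: [0.4356, -0.2574, 0.1181]
ee_rot: [[0.986, 0.169, -0.007], [0.169, -0.986, -0.0], [-0.007, -0.001, -1.0]]
wrist_force: [0.3, 0.5, 0.2]
gripper_width: 0.651
gripper_force: 0.0
```

```bash
python3 - <<'E'
from h import *
s=r.sense(); print(s["tcp_pos"],s["joints"],s["gripper_width"])
U=scoopR(9.7,0); R=tool(9.7,0); F=lambda x,z: BOX+U@np.array([x,0,z])
print("local",U.T@(s["tcp_pos"]-BOX))
chain((F(-.105,.025),R,10),(F(-.065,.025),R,10))
E
```

```text
[ 0.43561121 -0.25743102  0.11808905] [-12.10084744  14.41140255 -21.55994572   0.12207181 -54.40767174
 111.76912089] 0.6511753152521272
local [-0.1161116  -0.00037278  0.11808905]
10 [ 0.046 -0.001  0.372 -0.001  0.005  0.   ]
10 [0.16 0.   0.   0.   0.   0.  ]
```

>>> jog_arm(plan="0.05 0 0.37 0 0 0 -0.3; 0.05 0 0.37 0 0 0 -0.3; 0.05 0 0.37 0 0 0 -0.3; 0.05 0 0.37 0 0 0 -0.3; 0.05 0 0.37 0 0 0 -0.3; 0.05 0 0.37 0 0 0 -0.3; 0.05 0 0.37 0 0 0 -0.3; 0.05 0 0.37 0 0 0 -0.3; 0.05 0 0.37 0 0 0 -0.3; 0.05 0 0.37 0 0 0 -0.3")

```text
time_s: 30.1
tcp_pos: [0.4482, -0.2554, 0.0256]
ee_rot: [[0.985, 0.17, -0.005], [0.17, -0.985, -0.001], [-0.005, 0.0, -1.0]]
wrist_force: [-0.5, 0.6, -0.6]
gripper_width: 0.654
gripper_force: 0.0
```

>>> jog_arm(plan="0.15 0 0 0 0 0 -0.3; 0.15 0 0 0 0 0 -0.3; 0.15 0 0 0 0 0 -0.3; 0.15 0 0 0 0 0 -0.3; 0.15 0 0 0 0 0 -0.3; 0.15 0 0 0 0 0 -0.3; 0.15 0 0 0 0 0 -0.3; 0.15 0 0 0 0 0 -0.3; 0.15 0 0 0 0 0 -0.3; 0.15 0 0 0 0 0 -0.3")

```text
time_s: 31.1
tcp_pos: [0.4854, -0.2489, 0.0262]
ee_rot: [[0.985, 0.17, -0.005], [0.17, -0.985, -0.001], [-0.005, -0.0, -1.0]]
wrist_force: [0.0, 0.4, 1.0]
gripper_width: 0.649
gripper_force: 0.0
```

>>> jog_arm(plan="0.14 0 0 0 0 0 -0.3; 0.14 0 0 0 0 0 -0.3; 0.14 0 0 0 0 0 -0.3; 0.14 0 0 0 0 0 -0.3; 0.14 0 0 0 0 0 -0.3; 0.14 0 0 0 0 0 -0.3; 0.14 0 0 0 0 0 -0.3; 0.14 0 0 0 0 0 -0.3; 0.14 0 0 0 0 0 -0.3; 0.14 0 0 0 0 0 -0.3")

```text
time_s: 32.1
tcp_pos: [0.5198, -0.243, 0.026]
ee_rot: [[0.985, 0.17, -0.005], [0.17, -0.985, -0.001], [-0.005, -0.0, -1.0]]
wrist_force: [0.3, 0.2, -0.7]
gripper_width: 0.647
gripper_force: 0.0
```

```bash
cat > m.py <<'E'
from h import *
s=r.sense(); U=scoopR(9.8,0)
print("local",scoopR(9.7,0).T@(s["tcp_pos"]-BOX),"force",U.T@s["wrist_force"],s["time_s"])
BIN=np.array([.7168,-.2145,0])
for n in("top","side"):
  im,d,P=cap(n); hsv=cv2.cvtColor(im,cv2.COLOR_RGB2HSV); H,S,V=[hsv[...,i].astype(int) for i in range(3)]
  b=rect((H>100)&(H<130)&(S>120),P,(.45,.75,-.32,-.08),(.052,.068)); print(n,"box",b)
  L=(P-BIN)@U
  m=(P[...,2]>.052)&(P[...,2]<.068)&(np.abs(L[...,1])<.05)&(L[...,0]<.075)
  blue=(H>100)&(H<130)&(S>120)
  fb=L[m&blue][:,0]; fg=L[m&(S<90)&(L[...,0]>-.075)&(L[...,0]<-.04)][:,0]
  print(" blue max x",np.sort(fb)[-8:].round(4),"grey min",np.sort(fg)[:8].round(4), "box in row",(U.T@(np.r_[b[0],0]-BIN))[:2]+[.125,0])
E
python3 m.py
```

```text
local [-0.03069007 -0.00033815  0.02603274] force [ 0.29945378  0.11730157 -0.69367168] 32.1
top box NoneTraceback (most recent call last):
  File "m.py", line 12, in <module>
    print(" blue max x",np.sort(fb)[-8:].round(4),"grey min",np.sort(fg)[:8].round(4), "box in row",(U.T@(np.r_[b[0],0]-BIN))[:2]+[.125,0])
                                                                                                                ~^^^
TypeError: 'NoneType' object is not subscriptable
```

```bash
sed -i 's/; print(n,"box",b)/; print(n,"box",b)\n  if b is None: continue/' m.py; python3 m.py
```

```text
local [-0.03002191 -0.00046327  0.02606919] force [ 1.31227992 -0.07021243 -0.45034254] 32.15
top box None
side box (array([ 0.5477, -0.2036]), array([0.0626, 0.1193]), 89.43, 0.0593, 53)
 blue max x [-0.1111 -0.111  -0.1108 -0.1107 -0.1107 -0.1105 -0.1104 -0.1101] grey min [-0.0604 -0.0603 -0.0603 -0.0603 -0.0602 -0.0602 -0.0602 -0.0601] box in row [-0.03977719  0.03952337]
```

```bash
python3 - <<'E'
from h import *
U=scoopR(9.8,0); BIN=np.array([.7168,-.2145,0])
for n,f in(("side","side0.npz"),("side",None),("top",None)):
  if f: z=np.load(f); im,d,P=z["im"],z["d"],z["P"]
  else: im,d,P=cap(n)
  hsv=cv2.cvtColor(im,cv2.COLOR_RGB2HSV); H,S,V=[hsv[...,i].astype(int) for i in range(3)]
  L=(P-BIN)@U; blue=(H>100)&(H<130)&(S>100)&(np.abs(L[...,0]+.15)<.12)&(np.abs(L[...,1])<.09)
  q=L[blue]; print(n,f,len(q))
  if len(q):
    print(np.percentile(q,[1,10,50,90,99],axis=0).round(3).tolist()); v,u=np.where(blue); print("pix",u.min(),u.max(),v.min(),v.max())
    for z0 in(0,.02,.04,.052): 
      w=q[(q[:,2]>z0)&(q[:,2]<z0+.015)]; print(" z",z0,len(w),w.min(0).round(3) if len(w) else "",w.max(0).round(3) if len(w) else "")
  dk=(V<70)&(np.abs(L[...,0]+.15)<.12)&(np.abs(L[...,1])<.09); w=L[dk]; print(" dark",len(w),np.percentile(w,[2,50,98],axis=0).round(3).tolist() if len(w) else "")
E
```

```text
side side0.npz 773
[[-0.227, -0.049, -0.0], [-0.217, -0.035, 0.002], [-0.164, 0.042, 0.008], [-0.119, 0.06, 0.058], [-0.11, 0.063, 0.062]]
pix 285 329 140 182
 z 0 434 [-0.226 -0.041  0.   ] [-0.111  0.064  0.015]
 z 0.02 92 [-0.194  0.054  0.021] [-0.11   0.064  0.035]
 z 0.04 64 [-0.226 -0.052  0.04 ] [-0.11   0.062  0.055]
 z 0.052 128 [-0.228 -0.05   0.053] [-0.11   0.063  0.064]
 dark 5 [[-0.05, -0.029, 0.001], [-0.041, -0.008, 0.023], [-0.04, 0.05, 0.04]]
side None 611
[[-0.228, -0.049, -0.001], [-0.212, -0.015, 0.003], [-0.153, 0.058, 0.022], [-0.116, 0.061, 0.059], [-0.11, 0.064, 0.232]]
pix 285 336 103 182
 z 0 240 [-0.226 -0.047  0.   ] [-0.111  0.065  0.015]
 z 0.02 104 [-0.221  0.055  0.02 ] [-0.11   0.065  0.035]
 z 0.04 60 [-0.166 -0.05   0.04 ] [-0.11   0.064  0.055]
 z 0.052 121 [-0.227 -0.051  0.053] [-0.11   0.062  0.064]
 dark 775 [[-0.233, 0.022, 0.075], [-0.205, 0.057, 0.187], [-0.164, 0.089, 0.335]]
top None 3
[[-0.228, -0.021, 0.027], [-0.228, -0.02, 0.03], [-0.228, -0.015, 0.042], [-0.228, -0.011, 0.053], [-0.228, -0.01, 0.056]]
pix 365 367 243 243
 z 0 0  
 z 0.02 1 [-0.228 -0.021  0.027] [-0.228 -0.021  0.027]
 z 0.04 1 [-0.228 -0.015  0.042] [-0.228 -0.015  0.042]
 z 0.052 1 [-0.228 -0.009  0.056] [-0.228 -0.009  0.056]
 dark 985 [[-0.237, -0.074, 0.001], [-0.215, 0.032, 0.176], [-0.034, 0.086, 0.428]]
```

```bash
python3 - <<'E'
from h import *
U=scoopR(9.8,0); BIN=np.array([.7168,-.2145,0])
s=r.sense(); print(s["tcp_pos"],s["joints"],s["time_s"],s["gripper_width"])
im,d,P=cap("side"); L=(P-BIN)@U
print("tcp row",U.T@(s["tcp_pos"]-BIN))
hsv=cv2.cvtColor(im,cv2.COLOR_RGB2HSV).astype(int)
V=hsv[...,2]
for a,b in((.0,.03),(.03,.06),(.06,.09),(.09,.13)):
  m=(V<90)&(L[...,2]>a)&(L[...,2]<b)&(L[...,0]>-.32)&(L[...,0]<-.1)&(np.abs(L[...,1])<.12)
  if m.sum(): print(a,m.sum(),np.percentile(L[m],[2,50,98],axis=0).round(3).tolist(),np.median(im[m],0))
c=r.get_calibration("side");K=np.array(c["mtx"]);T=np.linalg.inv(np.array(c["extrinsics"]))
for h in(0,.02,.04,.06):
  for yo in(.035,-.035):
    p=s["tcp_pos"]+s["ee_rot"]@np.array([0,yo,-h]); q=T[:3,:3]@p+T[:3,3]; u=K[0,0]*q[0]/-q[2]+K[0,2]; v=K[1,1]*-q[1]/-q[2]+K[1,2]
    print(h,yo,round(u),round(v),im[int(round(v)),int(round(u))],"surface row",L[int(round(v)),int(round(u))].round(3),"row",(U.T@(p-BIN)).round(3))
E
```

```text
[ 0.51937391 -0.24300307  0.02598649] [ -8.8370047   26.62923406 -18.26018596   0.1247652  -45.40123933
 108.56081745] 32.35 0.648328637987755
tcp row [-0.19939672  0.00551664  0.02598649]
0.0 27 [[-0.261, -0.052, 0.001], [-0.165, -0.003, 0.009], [-0.113, 0.06, 0.027]] [75. 69. 83.]
0.03 25 [[-0.228, -0.003, 0.03], [-0.224, 0.039, 0.045], [-0.113, 0.061, 0.059]] [68. 62. 84.]
0.06 46 [[-0.224, 0.04, 0.061], [-0.2, 0.044, 0.072], [-0.189, 0.051, 0.083]] [69. 53. 41.]
0.09 2 [[-0.193, 0.087, 0.126], [-0.192, 0.089, 0.128], [-0.19, 0.09, 0.129]] [70.  51.5 43. ]
0 0.035 316 153 [66 51 40] surface row [-0.184  0.093  0.142] row [-0.199 -0.029  0.026]
0 -0.035 317 171 [ 65  68 100] surface row [-0.196  0.06   0.045] row [-0.199  0.041  0.026]
0.02 0.035 316 148 [68 56 47] surface row [-0.182  0.1    0.166] row [-0.199 -0.029  0.046]
0.02 -0.035 318 166 [ 74  85 134] surface row [-0.206 -0.001  0.003] row [-0.199  0.041  0.046]
0.04 0.035 316 142 [68 58 53] surface row [-0.062  1.022  1.024] row [-0.199 -0.029  0.066]
0.04 -0.035 318 160 [67 50 35] surface row [-0.198  0.045  0.071] row [-0.199  0.041  0.066]
0.06 0.035 317 137 [62 55 53] surface row [-0.187  0.069  0.173] row [-0.199 -0.029  0.086]
0.06 -0.035 319 155 [69 52 41] surface row [-0.192  0.094  0.136] row [-0.199  0.041  0.086]
```

```bash
python3 - <<'E'
from h import *
U=scoopR(9.8,0); BIN=np.array([.7168,-.2145,0])
im,d,P=cap("side"); L=((P-BIN)@U*1000).round().astype(int)
for v in range(150,182,2):
  print(v," ".join("%d/%d/%d[%d,%d,%d]"%(*im[v,u],*L[v,u]) for u in range(310,332,3)))
E
```

```text
150 68/57/46[-168,100,160] 62/49/38[-175,100,159] 68/54/42[-183,100,159] 64/52/41[-190,98,157] 58/46/39[-198,100,158] 56/42/34[-205,100,159] 58/40/35[-213,97,156] 55/43/34[-220,98,156]
152 80/68/58[-169,94,147] 69/54/44[-176,95,147] 63/49/40[-184,92,145] 67/51/41[-191,95,147] 62/47/40[-199,92,144] 62/46/35[-206,94,146] 59/45/39[-214,95,147] 56/44/34[-221,93,146]
154 74/60/49[-170,90,137] 70/54/42[-177,95,141] 68/50/37[-185,93,138] 66/51/39[-192,90,136] 67/53/44[-199,95,141] 65/49/41[-207,96,141] 64/49/35[-214,94,139] 57/43/30[-222,93,138]
156 62/52/61[-185,-39,6] 70/59/64[-177,94,133] 70/53/38[-185,93,132] 67/52/40[-193,93,132] 68/54/38[-200,92,131] 65/55/56[-207,94,132] 67/67/102[-215,94,132] 83/62/46[-246,-45,-1]
158 167/147/88[-184,-21,15] 70/88/147[-194,-35,1] 69/52/40[-192,41,75] 67/53/38[-200,44,77] 67/52/45[-208,44,77] 70/62/93[-225,-17,18] 66/79/129[-226,30,64] 117/90/60[-246,-37,-1]
160 190/161/31[-183,-9,19] 72/90/144[-193,-22,6] 68/51/37[-193,42,68] 71/51/42[-200,44,70] 67/49/45[-209,43,69] 72/73/109[-225,-8,19] 66/87/145[-225,37,63] 113/86/55[-245,-27,0]
162 156/131/32[-1
[... 1024 characters left out ...]
,-4]
174 58/62/97[-177,62,36] 59/64/97[-186,59,32] 61/67/99[-194,60,34] 63/64/98[-202,58,31] 65/65/98[-210,59,33] 67/68/98[-218,57,30] 63/66/97[-225,64,37] 118/90/56[-239,33,5]
176 56/63/98[-178,58,24] 60/63/99[-186,62,28] 61/64/99[-194,62,28] 62/62/100[-202,60,26] 61/64/96[-210,63,29] 65/67/98[-219,58,24] 63/64/100[-227,59,24] 118/89/60[-240,31,-5]
178 57/62/102[-178,62,20] 55/64/98[-186,59,18] 59/64/100[-195,60,18] 59/63/100[-203,61,19] 63/66/100[-211,59,17] 62/63/100[-220,56,13] 68/66/90[-227,62,19] 121/93/63[-239,43,-1]
180 49/58/96[-179,61,12] 54/60/102[-187,63,13] 50/55/97[-195,60,10] 55/60/99[-204,55,5] 57/64/98[-212,59,9] 60/64/100[-220,59,9] 68/66/83[-228,61,10] 120/90/58[-238,51,0]
```

The numbers show the fingertips at z≈0.06, above the rim. When part-open the fingers end short of the TCP, so they passed over the wall and the box did not move. I back off, shut the fingers and measure the tip height.

>>> jog_arm(plan="0 0 -0.5 0 0 0 -0.3; 0 0 -0.5 0 0 0 -0.3; -0.4 0 -0.2 0 0 0 -0.3; -0.45 0 0 0 0 0 -0.3; -0.45 0 0 0 0 0 -0.3; -0.45 0 0 0 0 0 -0.3; -0.45 0 0 0 0 0 -0.3; -0.45 0 0 0 0 0 1; -0.45 0 0 0 0 0 1; -0.45 0 0 0 0 0 1")

```text
time_s: 33.45
tcp_pos: [0.4312, -0.2583, 0.0564]
ee_rot: [[0.985, 0.17, -0.005], [0.17, -0.985, -0.001], [-0.005, -0.0, -1.0]]
wrist_force: [0.8, -0.3, 0.2]
gripper_width: 0.459
gripper_force: 0.0
```

>>> jog_arm(plan="0 0 0 0 0 0 1; 0 0 0 0 0 0 1; 0 0 0 0 0 0 1; 0 0 0 0 0 0 1; 0 0 0 0 0 0 1; 0 0 0 0 0 0 1; 0 0 0 0 0 0 1; 0 0 0 0 0 0 1; 0 0 0 0 0 0 1; 0 0 0 0 0 0 1")

```text
time_s: 34.45
tcp_pos: [0.4322, -0.2582, 0.0565]
ee_rot: [[0.985, 0.17, -0.005], [0.17, -0.985, -0.001], [-0.005, 0.0, -1.0]]
wrist_force: [0.1, -0.7, -0.5]
gripper_width: 0.007
gripper_force: 0.0
```

```bash
python3 - <<'E'
from h import *
s=r.sense(); print(s["tcp_pos"],s["gripper_width"],"local",scoopR(9.7,0).T@(s["tcp_pos"]-BOX))
im,d,P=cap("side"); Q=P-s["tcp_pos"]; V=im.max(2)
m=(np.abs(Q[...,0])<.04)&(np.abs(Q[...,1])<.07)&(V<110)&(P[...,2]>.02)&(P[...,2]<.3)
for a in np.arange(.02,.2,.01):
  w=m&(P[...,2]>a)&(P[...,2]<a+.01)
  if w.sum()>1: print(round(a,2),w.sum(),Q[w].min(0).round(3),Q[w].max(0).round(3))
E
```

```text
[ 0.43221544 -0.25815834  0.05649559] 0.006568357140710167 local [-0.11958136 -0.00051755  0.05649559]
0.16 5 [0.027 0.035 0.109] [0.032 0.043 0.113]
0.17 23 [-0.035 -0.01   0.115] [0.038 0.058 0.123]
0.18 83 [-0.04  -0.004  0.124] [0.039 0.044 0.132]
0.19 8 [0.016 0.012 0.134] [0.031 0.061 0.143]
```

The gripper body hides the closed fingers in the side view. I turn the tool a quarter turn so the camera can see the tips.

>>> jog_arm(plan="0 0 0 0 0 1 1; 0 0 0 0 0 1 1; 0 0 0 0 0 1 1; 0 0 0 0 0 1 1; 0 0 0 0 0 1 1; 0 0 0 0 0 1 1; 0 0 0 0 0 1 1; 0 0 0 0 0 1 1; 0 0 0 0 0 1 1; 0 0 0 0 0 1 1")

```text
time_s: 35.5
tcp_pos: [0.4322, -0.2581, 0.0565]
ee_rot: [[0.333, -0.943, -0.005], [-0.943, -0.333, -0.001], [-0.001, 0.005, -1.0]]
wrist_force: [-0.1, 0.7, 1.0]
gripper_width: 0.005
gripper_force: 0.0
```

```bash
python3 - <<'E'
from h import *
s=r.sense(); print(s["tcp_pos"],s["joints"])
im,d,P=cap("side"); Q=P-s["tcp_pos"]
c=r.get_calibration("side");K=np.array(c["mtx"]);T=np.linalg.inv(np.array(c["extrinsics"]))
for h in np.arange(-.06,.1,.01):
    p=s["tcp_pos"]+[0,0,h]; q=T[:3,:3]@p+T[:3,3]; u=int(round(K[0,0]*q[0]/-q[2]+K[0,2])); v=int(round(K[1,1]*-q[1]/-q[2]+K[1,2]))
    print(round(h,2),u,v,im[v,u],P[v,u].round(3))
E
```

```text
[ 0.43221304 -0.25814167  0.05651372] [-12.2639054   18.55241194 -26.35423485   0.15129041 -45.36030234
  31.63838935]
-0.06 347 169 [165 129  84] [ 0.433 -0.253  0.001]
-0.05 348 166 [165 129  88] [ 0.431 -0.264  0.002]
-0.04 348 164 [163 127  86] [ 0.431 -0.273  0.001]
-0.03 348 161 [165 131  87] [ 0.432 -0.285  0.001]
-0.02 349 159 [164 129  86] [ 0.43  -0.296 -0.001]
-0.01 349 156 [165 130  85] [ 0.431 -0.306  0.001]
0.0 350 153 [162 128  84] [ 0.428 -0.323 -0.002]
0.01 350 151 [163 129  86] [ 0.429 -0.331 -0.002]
0.02 350 148 [161 127  85] [ 0.43  -0.34   0.001]
0.03 351 145 [30 29 26] [ 0.433 -0.247  0.097]
0.04 351 142 [25 19 15] [ 0.434 -0.245  0.109]
0.05 352 140 [31 26 24] [ 0.432 -0.248  0.114]
0.06 352 137 [28 22 20] [ 0.433 -0.248  0.124]
0.07 353 134 [27 21 20] [ 0.432 -0.246  0.137]
0.08 353 131 [33 33 30] [ 0.435 -0.215  0.173]
0.09 354 128 [33 34 34] [ 0.433 -0.218  0.181]
```

The tips really end about 30 mm behind the reported TCP (about 34 mm when part-open). So I go back to the spread-finger pose and lower to TCP z≈0.

>>> jog_arm(plan="0 0 0 0 0 -1 -0.3; 0 0 0 0 0 -1 -0.3; 0 0 0 0 0 -1 -0.3; 0 0 0 0 0 -1 -0.3; 0 0 0 0 0 -1 -0.3; 0 0 0 0 0 -1 -0.3; 0 0 0 0 0 -1 -0.3; 0 0 0 0 0 -1 -0.3; 0 0 0 0 0 -1 -0.3; 0 0 0 0 0 -1 -0.3")

```text
time_s: 36.55
tcp_pos: [0.4322, -0.2582, 0.0565]
ee_rot: [[0.984, 0.179, -0.005], [0.179, -0.984, -0.001], [-0.005, -0.0, -1.0]]
wrist_force: [-0.3, 1.1, 0.1]
gripper_width: 0.645
gripper_force: 0.0
```

>>> jog_arm(plan="0.1 0 0.25 0 0 0 -0.3; 0.1 0 0.25 0 0 0 -0.3; 0.1 0 0.25 0 0 0 -0.3; 0.1 0 0.25 0 0 0 -0.3; 0.1 0 0.25 0 0 0 -0.3; 0.1 0 0.25 0 0 0 -0.3; 0.1 0 0.25 0 0 0 -0.3; 0.1 0 0.25 0 0 0 -0.3; 0.1 0 0.25 0 0 0 -0.3; 0 0 0 0 0 0 -0.3")

```text
time_s: 37.55
tcp_pos: [0.4538, -0.2541, -0.0009]
ee_rot: [[0.985, 0.17, -0.007], [0.17, -0.985, -0.0], [-0.007, -0.001, -1.0]]
wrist_force: [1.3, 0.8, 0.5]
gripper_width: 0.65
gripper_force: 0.0
```

```bash
python3 - <<'E'
from h import *
s=r.sense(); print(s["tcp_pos"],s["wrist_force"],s["gripper_width"],"local",scoopR(9.7,0).T@(s["tcp_pos"]-BOX))
E
```

```text
[ 0.45378754 -0.25414978 -0.00086565] [1.2559961  0.77305059 0.4562408 ] 0.6502781667160217 local [-0.09764226 -0.00020097 -0.00086565]
```

>>> jog_arm(plan="0.15 0 0 0 0 0 -0.3; 0.15 0 0 0 0 0 -0.3; 0.15 0 0 0 0 0 -0.3; 0.15 0 0 0 0 0 -0.3; 0.15 0 0 0 0 0 -0.3; 0.15 0 0 0 0 0 -0.3; 0.15 0 0 0 0 0 -0.3; 0.15 0 0 0 0 0 -0.3; 0.15 0 0 0 0 0 -0.3; 0.15 0 0 0 0 0 -0.3")

```text
time_s: 38.55
tcp_pos: [0.4854, -0.2481, -0.0002]
ee_rot: [[0.985, 0.169, -0.016], [0.169, -0.986, 0.001], [-0.016, -0.003, -1.0]]
wrist_force: [-11.8, -2.6, 10.1]
gripper_width: 0.652
gripper_force: 5.4
```

```bash
cat > m.py <<'E'
from h import *
s=r.sense(); U=scoopR(9.8,0); BIN=np.array([.7168,-.2145,0])
print("local",scoopR(9.7,0).T@(s["tcp_pos"]-BOX),"force",U.T@s["wrist_force"],s["time_s"])
for n in("side","top"):
  im,d,P=cap(n); hsv=cv2.cvtColor(im,cv2.COLOR_RGB2HSV); H,S,V=[hsv[...,i].astype(int) for i in range(3)]
  L=(P-BIN)@U
  b=(H>100)&(H<130)&(S>100)&(L[...,0]>-.27)&(L[...,0]<-.03)&(np.abs(L[...,1])<.09)&(L[...,2]>.045)&(L[...,2]<.068)
  if b.sum()<20: print(n,"few");continue
  q=L[b]; print(n,len(q),"x",np.percentile(q[:,0],[1,99]).round(4),"y",np.percentile(q[:,1],[1,99]).round(4),cv2.minAreaRect(q[:,:2].astype(np.float32)))
  for y0 in(-.045,-.015,.015,.045):
    w=q[np.abs(q[:,1]-y0)<.015][:,0]; print("  y",y0,"front",np.sort(w)[-3:].round(4))
E
python3 m.py
```

```text
local [-0.0654253   0.00045789 -0.00020591] force [-12.02645839  -0.58444944  10.11281169] 38.55
side 192 x [-0.2185 -0.1022] y [-0.0512  0.064 ] ((-0.1605706512928009, 0.006632544100284576), (0.11627791821956635, 0.11739246547222137), 89.9153060913086)
  y -0.045 front [-0.1243 -0.1079 -0.1046]
  y -0.015 front [-0.1039 -0.1037 -0.1035]
  y 0.015 front [-0.1031 -0.103  -0.1029]
  y 0.045 front [-0.1023 -0.1022 -0.1021]
top 99 x [-0.151  -0.1005] y [-0.0493  0.0599] ((-0.11018507182598114, -0.0012416467070579529), (0.1172289177775383, 0.04902208596467972), 69.02497863769531)
  y -0.045 front [-0.1017 -0.1016 -0.1014]
  y -0.015 front [-0.1013 -0.1013 -0.101 ]
  y 0.015 front [-0.1014 -0.1013 -0.1009]
  y 0.045 front [-0.1018 -0.1005 -0.0995]
```

The box is moving, but the force is 12 N with 10 N upward, so something rubs. I raise the tool 10 mm and check.

>>> jog_arm(plan="-0.15 0 0 0 0 0 -0.3; -0.15 0 0 0 0 0 -0.3; -0.1 0 -0.1 0 0 0 -0.3; 0 0 -0.1 0 0 0 -0.3; 0 0 -0.1 0 0 0 -0.3; 0 0 -0.1 0 0 0 -0.3; 0 0 0 0 0 0 -0.3; 0 0 0 0 0 0 -0.3; 0.1 0 0 0 0 0 -0.3; 0.1 0 0 0 0 0 -0.3")

```text
time_s: 39.65
tcp_pos: [0.4864, -0.2488, 0.0099]
ee_rot: [[0.985, 0.17, -0.005], [0.17, -0.985, -0.001], [-0.005, 0.0, -1.0]]
wrist_force: [-0.8, 0.4, 0.2]
gripper_width: 0.649
gripper_force: 0.0
```

>>> jog_arm(plan="0.1 0 0 0 0 0 -0.3; 0.1 0 0 0 0 0 -0.3; 0.1 0 0 0 0 0 -0.3; 0.1 0 0 0 0 0 -0.3; 0.1 0 0 0 0 0 -0.3; 0 0 0 0 0 0 -0.3; 0 0 0 0 0 0 -0.3; 0 0 0 0 0 0 -0.3; 0 0 0 0 0 0 -0.3; 0 0 0 0 0 0 -0.3")

```text
time_s: 40.65
tcp_pos: [0.4939, -0.2468, 0.0097]
ee_rot: [[0.985, 0.17, -0.014], [0.17, -0.986, 0.0], [-0.014, -0.003, -1.0]]
wrist_force: [-8.1, -1.8, 6.5]
gripper_width: 0.652
gripper_force: 4.2
```

```bash
python3 m.py
```

```text
local [-0.05685207  0.00032977  0.00966339] force [-8.30661744 -0.38217416  6.50155208] 40.65
side 196 x [-0.2113 -0.0941] y [-0.0495  0.0642] ((-0.15406697988510132, 0.007286641746759415), (0.11625910550355911, 0.117801733314991), 88.61055755615234)
  y -0.045 front [-0.0993 -0.0963 -0.0963]
  y -0.015 front [-0.0955 -0.0955 -0.0954]
  y 0.015 front [-0.0949 -0.0948 -0.0948]
  y 0.045 front [-0.0941 -0.094  -0.094 ]
top 93 x [-0.1408 -0.0931] y [-0.0488  0.06  ] ((-0.10109663009643555, -0.00035533681511878967), (0.11656229943037033, 0.04302850738167763), 69.587158203125)
  y -0.045 front [-0.0938 -0.0937 -0.0922]
  y -0.015 front [-0.0943 -0.0939 -0.0932]
  y 0.015 front [-0.0941 -0.094  -0.0936]
  y 0.045 front [-0.0941 -0.0937 -0.0935]
```

>>> jog_arm(plan="0.12 0 0 0 0 0 -0.3; 0.12 0 0 0 0 0 -0.3; 0.12 0 0 0 0 0 -0.3; 0.12 0 0 0 0 0 -0.3; 0.12 0 0 0 0 0 -0.3; 0.12 0 0 0 0 0 -0.3; 0.12 0 0 0 0 0 -0.3; 0.12 0 0 0 0 0 -0.3; 0.12 0 0 0 0 0 -0.3; 0.12 0 0 0 0 0 -0.3")

```text
time_s: 41.75
tcp_pos: [0.5225, -0.2418, 0.0097]
ee_rot: [[0.985, 0.169, -0.017], [0.17, -0.986, 0.0], [-0.016, -0.003, -1.0]]
wrist_force: [-10.3, -1.7, 8.8]
gripper_width: 0.648
gripper_force: 5.4
```

```bash
python3 m.py
```

```text
local [-0.02784858  0.00038624  0.00969725] force [-10.44171273   0.07756155   8.75303065] 41.75
side 237 x [-0.1821 -0.0674] y [-0.0492  0.0645] ((-0.12398228049278259, 0.007031150162220001), (0.11594194173812866, 0.11503928154706955), 1.3533148765563965)
  y -0.045 front [-0.0686 -0.0685 -0.0685]
  y -0.015 front [-0.0682 -0.0682 -0.0681]
  y 0.015 front [-0.0679 -0.0678 -0.0678]
  y 0.045 front [-0.0674 -0.0674 -0.0673]
top 89 x [-0.1008 -0.0625] y [-0.0484  0.0552] ((-0.06739205121994019, 0.00033345073461532593), (0.11121993511915207, 0.0347515270113945), 70.9616928100586)
  y -0.045 front [-0.0641 -0.0631 -0.0624]
  y -0.015 front [-0.0632 -0.0628 -0.0625]
  y 0.015 front [-0.0644 -0.0643 -0.0639]
  y 0.045 front [-0.0638 -0.0636 -0.0629]
```

>>> jog_arm(plan="0.03 0 0 0 0 0 -0.3; 0.03 0 0 0 0 0 -0.3; 0.03 0 0 0 0 0 -0.3; 0.03 0 0 0 0 0 -0.3; 0.03 0 0 0 0 0 -0.3; 0.03 0 0 0 0 0 -0.3; 0.03 0 0 0 0 0 -0.3; 0.03 0 0 0 0 0 -0.3; 0 0 0 0 0 0 -0.3; 0 0 0 0 0 0 -0.3")

```text
time_s: 42.85
tcp_pos: [0.5249, -0.2413, 0.0096]
ee_rot: [[0.985, 0.169, -0.023], [0.169, -0.986, 0.0], [-0.023, -0.004, -1.0]]
wrist_force: [-15.4, -3.3, 12.0]
gripper_width: 0.648
gripper_force: 8.4
```

```bash
python3 m.py
```

```text
local [-0.02538134  0.00048524  0.00964059] force [-15.69325448  -0.59426648  12.03618666] 42.85
side 243 x [-0.1796 -0.0626] y [-0.049   0.0649] ((-0.11985728144645691, 0.00783316045999527), (0.11761005222797394, 0.11618804931640625), 2.8452954292297363)
  y -0.045 front [-0.063 -0.063 -0.063]
  y -0.015 front [-0.0655 -0.0654 -0.0629]
  y 0.015 front [-0.0651 -0.0651 -0.0624]
  y 0.045 front [-0.0648 -0.0624 -0.0623]
top 81 x [-0.097  -0.0612] y [-0.0486  0.0404] ((-0.07943151891231537, -0.003045361489057541), (0.09146793931722641, 0.03737622871994972), 88.36640167236328)
  y -0.045 front [-0.062  -0.0619 -0.0619]
  y -0.015 front [-0.0614 -0.0613 -0.0609]
  y 0.015 front [-0.0623 -0.0618 -0.0616]
  y 0.045 front [-0.0628 -0.0623 -0.0618]
```

>>> jog_arm(plan="0.03 0 0 0 0 0 -0.3; 0.03 0 0 0 0 0 -0.3; 0.03 0 0 0 0 0 -0.3; 0.03 0 0 0 0 0 -0.3; 0.03 0 0 0 0 0 -0.3; 0.03 0 0 0 0 0 -0.3; 0 0 0 0 0 0 -0.3; 0 0 0 0 0 0 -0.3; 0 0 0 0 0 0 -0.3; 0 0 0 0 0 0 -0.3")

```text
time_s: 43.95
tcp_pos: [0.5246, -0.2412, 0.0096]
ee_rot: [[0.985, 0.168, -0.032], [0.169, -0.986, 0.001], [-0.032, -0.006, -0.999]]
wrist_force: [-23.7, -7.0, 19.4]
gripper_width: 0.655
gripper_force: 12.5
```

```bash
python3 m.py
```

```text
local [-0.02563609  0.00062061  0.00964696] force [-24.52103158  -2.82524601  19.40374944] 43.95
side 246 x [-0.1797 -0.0624] y [-0.0475  0.0645] ((-0.12037763744592667, 0.009494055062532425), (0.11889320611953735, 0.11765892058610916), 2.8620264530181885)
  y -0.045 front [-0.063 -0.063 -0.063]
  y -0.015 front [-0.0654 -0.0654 -0.0629]
  y 0.015 front [-0.0651 -0.0651 -0.0625]
  y 0.045 front [-0.0624 -0.0623 -0.0623]
top 74 x [-0.0925 -0.0606] y [-0.0487  0.0368] ((-0.06427983939647675, -0.008991438895463943), (0.09268423169851303, 0.0294147040694952), 70.8011474609375)
  y -0.045 front [-0.0623 -0.0618 -0.0616]
  y -0.015 front [-0.0617 -0.0613 -0.0604]
  y 0.015 front [-0.0625 -0.0619 -0.0607]
  y 0.045 front [-0.063  -0.0624 -0.0624]
```

The force rose with no further travel, so the box is flush. I back off, lift and check.

>>> jog_arm(plan="-0.15 0 0 0 0 0 -0.3; -0.15 0 0 0 0 0 -0.3; -0.2 0 0 0 0 0 -0.3; -0.3 0 0 0 0 0 -0.3; -0.4 0 0 0 0 0 -0.3; -0.4 0 0 0 0 0 -0.3; -0.4 0 -0.4 0 0 0 -0.3; -0.4 0 -0.8 0 0 0 -0.3; -0.4 0 -0.8 0 0 0 -0.3; -0.4 0 -0.8 0 0 0 -0.3")

```text
time_s: 45.05
tcp_pos: [0.4592, -0.2535, 0.0815]
ee_rot: [[0.985, 0.171, -0.004], [0.171, -0.985, -0.001], [-0.004, 0.0, -1.0]]
wrist_force: [0.3, 0.2, 0.4]
gripper_width: 0.65
gripper_force: 0.0
```

>>> jog_arm(plan="-0.2 0.3 -0.6 0 0 0 -0.3; -0.2 0.5 -0.6 0 0 0 -0.3; -0.2 0.8 -0.6 0 0 0 -0.3; -0.2 0.8 -0.3 0 0 0 -0.3; -0.2 0.8 0 0 0 0 -0.3; -0.2 0.8 0 0 0 0 -0.3; -0.2 0.8 0 0 0 0 -0.3; -0.2 0.8 0 0 0 0 -0.3; 0 0 0 0 0 0 -0.3; 0 0 0 0 0 0 -0.3")

```text
time_s: 46.05
tcp_pos: [0.4441, -0.398, 0.1331]
ee_rot: [[0.986, 0.17, -0.005], [0.17, -0.986, -0.001], [-0.005, -0.0, -1.0]]
wrist_force: [0.3, 0.5, 0.6]
gripper_width: 0.65
gripper_force: 0.0
```

```bash
python3 m.py; python3 - <<'E'
from h import *
U=scoopR(9.8,0); BIN=np.array([.7168,-.2145,0])
s=r.sense(); print(s["tcp_pos"],s["wrist_force"])
for n in("top","side"):
  im,d,P=cap(n); hsv=cv2.cvtColor(im,cv2.COLOR_RGB2HSV); H,S,V=[hsv[...,i].astype(int) for i in range(3)]
  red=((H<6)|(H>174))&(S>150)&(V>70)
  print(n,"scoop",rect(red,P,(.4,.62,-.07,.12),(-.01,.03)),"box",rect((H>100)&(H<130)&(S>120),P,(.45,.72,-.32,-.08),(.05,.068)))
  print("bin",rect(S<90,P,(.668,.82,-.29,-.13),(.045,.07)))
  L=(P-BIN)@U
  y=(H>20)&(H<35)&(S>150)&(V>120)&(P[...,0]>.35)&(P[...,0]<.75)&(np.abs(P[...,1])<.34)
  k,l,st,ce=cv2.connectedComponentsWithStats(y.astype(np.uint8))
  for j in range(1,k):
    if st[j,4]>5: print("yel",st[j,4],L[l==j].mean(0).round(3))
E
```

```text
local [-0.1314485  -0.14040685  0.13309429] force [0.38919492 0.43159123 0.6229503 ] 46.05
side 219 x [-0.1803 -0.0625] y [-0.0487  0.0654] ((-0.12172946333885193, 0.009193073958158493), (0.12073363363742828, 0.11391604691743851), 1.8674776554107666)
  y -0.045 front [-0.063 -0.063 -0.063]
  y -0.015 front [-0.0654 -0.0654 -0.0629]
  y 0.015 front [-0.0652 -0.0651 -0.0624]
  y 0.045 front [-0.0648 -0.0624 -0.0623]
top 212 x [-0.1807 -0.0616] y [-0.0488  0.0612] ((-0.12119235098361969, 0.005649726837873459), (0.11930234730243683, 0.11142735183238983), 0.06061670929193497)
  y -0.045 front [-0.062  -0.0616 -0.0615]
  y -0.015 front [-0.0619 -0.0615 -0.0615]
  y 0.015 front [-0.062  -0.0619 -0.0617]
  y 0.045 front [-0.062  -0.0619 -0.0618]
[ 0.4444358  -0.39741305  0.13314152] [ 0.00837516 -1.00237294 -1.46568603]
top scoop (array([0.5191, 0.0008]), array([0.0663, 0.0996]), 80.21, 0.0047, 508) box (array([ 0.5968, -0.229 ]), array([0.1201, 0.1096]), 9.44, 0.0587, 179)
bin (array([ 0.7181, -0.2143]), array([0.1174, 0.1115]), 10.04, 0.0505, 521)
yel 30 [-0.079 -0.017  0.02 ]
yel 27 [-0.079  0.021  0.024]
yel 72 [-0.122 -0.014  0.039]
side scoop (array([ 0.5156, -0.0026]), array([0.0764, 0.1048]), 80.6, 0.0061, 697) box (array([ 0.5945, -0.2248]), array([0.114 , 0.1097]), 9.14, 0.0581, 104)
bin (array([ 0.717, -0.214]), array([0.1172, 0.1177]), 10.63, 0.0509, 659)
yel 19 [-0.112 -0.024  0.023]
yel 43 [-0.079 -0.012  0.017]
yel 39 [-0.13  -0.005  0.018]
```

```bash
python3 -c "
from station import r
print(r.finish_job())"
```

```text
the job is handed in; nothing more can be done
None
```

I handed the job in at about 46 s: all seven tablets are in the blue box, which measured flush (within 2 mm), square and about 6–9 mm out of line with the grey bin, the scoop stands on the mat, and the arm never came near the bottle, can or jar; no verdict came back.

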